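# Shut the glued sachet box and hold it in the one-hand clamp

## Robot

A 6-joint arm with a two-finger parallel gripper is mounted at the origin on the work surface. World frame = base frame: x ahead of the robot, y to its left, z up, the work surface at z = 0. Lengths are in m, angles in degrees, forces in N, time in s.
With the tool pointing down it reaches from about 0.35 to 0.875 m from the base axis. Payload 4.2 kg.
Tool frame: the origin (TCP) lies at the very end of the fingers, on their centre line; the grasp point (between the pads) lies 19 mm behind it; z points along the fingers, x is the direction in which the jaws open and shut, and the axes are right-handed (so a half turn about z gives the same grasp; the last joint's range is limited). The gripper opens to 87 mm and grips with 3 to 60 N. Pads are 19 mm wide; open, the fingers measure 117 mm over their backs; the gripper's body (75 mm by 190 mm) begins 51 mm behind the grasp point.
Start: joints at [-60.355, 22.042, 0.453, 0, -68.411, -14.817], TCP at [0.16, -0.604, 0.223] pointing down, gripper open.
Joint ranges: [-179.83, 179.83], [-69.29, 118.12], [-61.27, 80.66], [-181.25, 117.63], [-171.15, -9.14], [-177.46, 177.46]. Speed limits (degrees/s): [159.86, 159.86, 180, 180, 180, 180].

## Interface

Orientations are given as a 3x3 rotation matrix whose columns are the frame's x, y, z axes.
In Python, from station import r gives the robot as it stands.
- The arm moves only by the tool move_arm, never from a script. Its argument "series" is a list that holds one entry, the list of rows, each a list of 7 numbers: the shift along the tool's x, y, z in cm, then the turn, a rotation vector about the tool's x, y, z in degrees, then the opening, from -1 (shut) to 1 (fully open). In form: [[[dx, dy, dz, wx, wy, wz, fingers], ...]]. A call has 1 to 12 rows; each row shifts and turns the commanded pose from where the row before left it, along the tool's axes as they then stand; what a row does not reach is not made up. A row lasts 1/8 s, in which the tool goes at most 62.5 mm and 10.7 degrees, less where a joint would pass 70% of its speed; a pose out of reach is approached as far as the arm can. A call is refused whole if a number of a shift passes 6.25 or a number of a turn 10.7, either way. A call with a gripper value outside its range is refused whole. The fingers move at their own pace and stop on an object; the grip force is fixed at half the most. Time passes only in rows, so rows that do not move let the fingers close. It gives the time, the measured TCP pose, the force and the opening at its end, in the units of the state.
- r.sense(): the state, without advancing time (a new reading comes with each control period).
- r.capture(name): name is "scene" or "side" or "wrist"; returns a dict with "color" (384x512x3 uint8, blue, green, red), "fx", "fy", "cx", "cy" (pixels), "rvec" (rotation vector, rad) and "tvec" (3), from world to camera coordinates, as OpenCV has them; the wrist camera has in their place "tool_from_camera" (4x4, takes a point from camera to tool coordinates, whose origin is the TCP and whose axes are the tool frame's). Camera axes: x right, y down, z forward; pixel columns grow to the right and rows downward; lengths in m; the calibration is good to about 2 mm. The wrist camera is an equidistant fisheye: a pixel r from the principal point sees the ray r / f radians off the axis. A picture is of the moment at which its call begins: read the wrist's pose just before it. There is no depth.
- r.finish_job(): hands the job in, once; it reports no verdict.
The state is a dict: "time_s": time; "joints": joint angles; "joint_velocities": joint speeds; "effort": joint torques, N m; "tcp_pos": TCP position; "ee_rot": TCP orientation; "wrist_force": force on the tool from outside, world axes, zero at the start; "moment": the same for the moment, N m; "gripper_width": opening from 0.0 (shut) to 1.0 (fully open).
Only numpy, scipy, OpenCV 4.12 (cv2) and the standard library are available. Lean on these libraries where they do the work, as an engineer would, in place of code of your own. Each camera call takes 0.05 s, during which the arm holds its last target.

## Task

The wooden sachet box has just been glued and stands between the jaws of the one-hand bar clamp that lies on its side on the counter. Press the box's lid shut past its catch so that it holds the sides square, then pump the clamp's trigger, letting it out between strokes, until both jaws bear on the box, and finish while still holding the trigger squeezed, with the jaws pressing firmly on the box but without crushing its thin sides. Draw the far jaw in with the trigger only, leave box and clamp flat on the counter, and do not disturb the other things.

Things in the scene. Friction and masses are not known exactly. Their poses are not given: they have to be found in the camera images.
- clamp_grip (a point): One-hand bar clamp lying loose on its side (36 mm thick, 0.7 kg): point midway between the outer faces of its pistol grip and released trigger, 18 mm above the counter. Clamp axes: +y along the bar from grip to far jaw, +x the way the jaws, grip and trigger point, z up. Grip face 28 mm off on -y, trigger face 28 mm off on +y; near jaw 69 mm off on +y; toothed bar 62 mm off on -x.
- trigger_face (a point): Point on the trigger's outer face where it is squeezed, 92 mm from its hinge. Grip (18 mm thick, 36 high) and trigger (12 thick, 28 high) stand side by side, reaching 30 mm either way along clamp x from this point; they are squeezed together along clamp y: 56 mm over both outer faces released, 34 mm fully squeezed (its stop); in clamp axes this point goes from y = +28 to +6 mm of clamp_grip. Free room beyond the released trigger: 41 mm.
- trigger: The trigger, a grey lever hinged beyond the bar (origin at its pin); a spring returns it. Squeezing it freely takes about 5 N; with the jaws on the box they press with about 2.2 times the further finger force (fingers at 8 N: jaws about 15 N; 14 N: 28 N; 25 N: 47 N; 35 N: over 70 N). The loose clamp centres itself between closing fingers, sliding up to 12 mm along the bar; box and jaws may shift likewise.
- near_jaw_pad: Rubber swivel pad (36 x 30 mm, 6 thick) of the jaw next to the pistol grip; origin at the centre of its face, 18 mm above the counter.
- far_jaw: The jaw at the other end with its rubber pad and the toothed bar that carries it; drawn towards the near jaw by 4 to 10 mm a full stroke of the trigger. A ratchet (4 mm teeth) keeps it from running back, but for at most 4 mm. Origin at the foot of the bar's axis, 155 mm from the far pad's face.
- clamp: Housing, pistol grip and near jaw of the clamp; origin on the bar's axis level with the near pad's face, at counter height; axes as clamp_grip.
- near_pad (a point): Centre of the near jaw's pad face, 18 mm above the counter; axes as clamp_grip.
- far_pad (a point): Centre of the far jaw's pad face, 18 mm above the counter; axes as clamp_grip.
- box: Loose low wooden box, 110 (its x) x 120 (its y, along the clamp's bar) x 55 mm high with the lid shut, 6 mm walls, 0.6 kg with its lid; origin at the centre of its underside. It stands between the two jaws with some air on both sides. Its thin sides are crushed when a jaw presses with more than 70 N.
- lid (a joint): Lid hinge: 0 rad shut, larger when open; a stiff hinge, so that the lid stays where it is left. From about 0.08 rad on, a spring roller catch at the front resists; pressing the front edge down with about 5 N carries it past the catch, where it snaps to 0 and stays.
- lid_edge (a point): Point on the lid's upper face, in the middle of its free front edge, 12 mm in from the edge and 98 mm from the hinge line; turns with the lid (x from front to hinge, z out of the upper face).
- lid_hinge (a point): Middle of the lid's hinge line, 47.5 mm above the counter, along the box's y at its back (+x) edge; the lid is 8 mm thick above it. Turns with the lid.
- portafilter: Bystander: espresso portafilter lying on the counter, round steel head 70 mm across, black handle; origin at its underside.
- tamper: Bystander: steel tamper, 58 mm foot, 81 mm tall, upright; origin at its underside.
- pitcher: Bystander: steel milk pitcher, 82 mm across, 100 mm tall, handle at the side; origin at its underside.
- cup: Bystander: white cup, 76 mm across, 62 mm tall; origin at its underside.
- glue: Bystander: white plastic glue bottle, 56 mm across, 150 mm tall; origin at its underside.
- jar: Bystander: amber jar with a dark cap, 76 mm across, 100 mm tall; origin at its underside.
- driver: Bystander: screwdriver lying flat, about 200 mm long; origin underneath it.
- offcut: Bystander: wooden offcut 110 x 45 x 18 mm lying flat; origin at its underside.
Things that resemble listed ones, but are neither listed nor needed, are in the scene too. Of the things like the box, leave any that is green or pink; of the rest the smaller one is meant.

How it is judged (in metres and radians):
On the way, in this order (a step that is already met when the one before it is completed fails the run):
1. the lid is pressed shut past its catch (value of joint lid below 0.025 rad), for 0.2 s.
2. the trigger is squeezed by the fingers: a first stroke (y of trigger_face in the frame of clamp_grip below 0.014 m and contact force between the fingers and trigger above 1 N), for 0.05 s.
3. the trigger is let out again (y of trigger_face in the frame of clamp_grip above 0.02 m), for 0.05 s.
At the end, for the whole second after the job is handed in: The lid is shut (within 0.025 rad); each jaw presses on the box with more than 8 N; the robot's fingers still squeeze the trigger with more than 4 N; box and clamp lie flat on the counter (within 0.08 rad and 10 mm) (value of joint lid below 0.025 rad and contact force between each of near_jaw_pad, far_jaw and box above 8 N and contact force between the fingers and trigger above 4 N and angle between each of box, clamp's own z axis and vertical below 0.08 rad and height (world z) of each of box, clamp below 0.01 m); the arm keeps its last pose, push and grip.
It fails at once if the box is crushed: a jaw presses on it with more than 70 N (contact force between any of near_jaw_pad, far_jaw and box above 70 N).
It fails at once if the far jaw is pushed by the robot (over 3 N) instead of being drawn in with the trigger (contact force between any of the fingers, the arm and far_jaw above 3 N).
It fails at once if another thing on the counter is moved by more than 30 mm or knocked over (distance of any of portafilter, tamper, pitcher, cup, glue, jar, driver, offcut from where it was at the start of the episode above 0.03 m or angle between any of tamper, pitcher, cup, glue, jar's own z axis and vertical above 0.5 rad).
It also fails if it takes over 64 s, if anything falls off the work surface, if the arm or the gripper's body presses on something with over 40 N, if the wrist force passes 120 N, or if a joint passes its speed limit or range.

## Working session

There is one attempt and no reset: what is moved stays moved. The work goes in short steps, Python scripts to look and compute and a tool call to move; the robot and the scene stay as the last step left them, time stands still between calls to the robot, and variables do not carry over. Pictures are saved under pics/ and viewed, and the job is handed in when it is done.

Besides the shell and the picture viewer there is one more tool, called after "Request:" as a command line: name --argument value ..., lists and objects as JSON in quotes. move_arm: Moves the arm, as the interface text tells. Its arguments: {"type":"object","properties":{"series":{"type":"array","items":{"type":"array","items":{"type":"array","items":{"type":"number"}}}}},"required":["series"]}

```bash
mkdir -p pics; ls
python3 - <<'E'
from station import r
import cv2
print(r.sense())
for n in("scene","side","wrist"):
    c=r.capture(n); cv2.imwrite(f"pics/{n}0.png",c["color"]); print(n,{k:v for k,v in c.items() if k!="color"})
E
```

```text
pics
{'time_s': 0.0, 'joints': array([-6.03555123e+01,  2.20897866e+01,  3.78561497e-01, -2.78330288e-02,
       -6.84090163e+01, -1.48165085e+01]), 'joint_velocities': array([-0.00203658, -0.0162578 , -0.0667101 ,  0.01035907,  0.07571278,
       -0.06001999]), 'effort': array([ 2.57816700e-04, -3.90663922e+01,  1.87400132e+01,  4.21984613e+00,
        1.08993807e-02, -2.01793978e-04]), 'tcp_pos': array([ 0.15980761, -0.60360284,  0.22146453]), 'ee_rot': array([[-2.55743900e-01,  9.66744351e-01, -6.45414582e-04],
       [ 9.66742189e-01,  2.55744695e-01,  2.04730205e-03],
       [ 2.14427905e-03, -1.00364496e-04, -9.99997696e-01]]), 'wrist_force': array([-0.1268767 ,  0.10677135,  0.48924966]), 'moment': array([ 0.06127504, -0.03803078,  0.03569153]), 'gripper_width': 0.9995704623466702}
scene {'fx': 430.3848427196414, 'fy': 430.3848427196414, 'cx': 255.52029502400376, 'cy': 187.67796691835872, 'rvec': array([ 2.35614537,  0.61611273, -0.21636744]), 'tvec': array([-0.47619688, -0.10925025,  1.79654743])}
side {'fx': 430.02181548879895, 'fy': 430.02181548879895, 'cx': 259.2134891089219, 'cy': 192.81779158792455, 'rvec': array([ 0.56578057, -2.56423967,  1.31550231]), 'tvec': array([0.48517423, 0.11811948, 1.23055643])}
wrist {'fx': 297.3186396354542, 'fy': 297.3186396354542, 'cx': 253.62501560377882, 'cy': 196.8654646235229, 'tool_from_camera': array([[ 9.99997946e-01, -2.30921778e-04,  2.01361445e-03,
         6.31690866e-04],
       [-3.65829446e-04,  9.56606854e-01,  2.91381525e-01,
        -7.99453408e-02],
       [-1.99352373e-03, -2.91381663e-01,  9.56604805e-01,
        -1.62246960e-01],
       [ 0.00000000e+00,  0.00000000e+00,  0.00000000e+00,
         1.00000000e+00]])}
```

View pics/scene0.png

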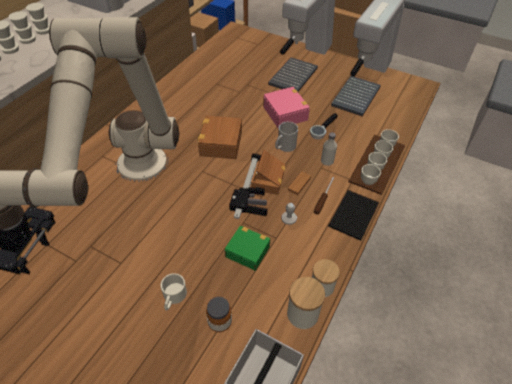

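View pics/side0.png

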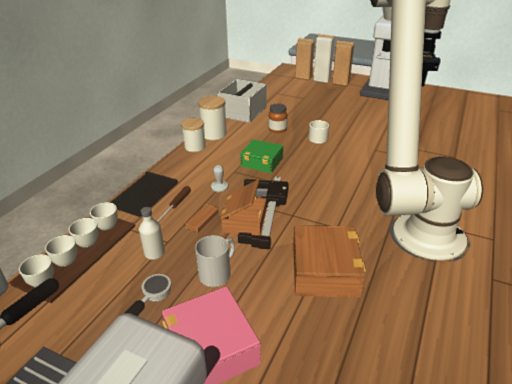

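View pics/wrist0.png

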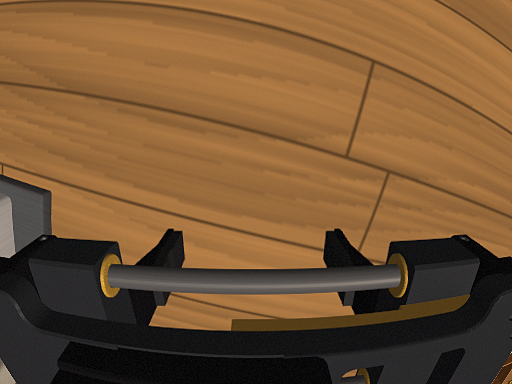

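```bash
cat > h.py <<'E'
import numpy as np, cv2
from station import r
def KRt(c):
    K=np.array([[c["fx"],0,c["cx"]],[0,c["fy"],c["cy"]],[0,0,1]]); R=cv2.Rodrigues(np.array(c["rvec"]))[0]; return K,R,np.array(c["tvec"])
def ray(c,u,v):
    K,R,t=KRt(c); d=R.T@np.linalg.inv(K)@np.array([u,v,1.]); return -R.T@t,d
def onz(c,u,v,z):
    o,d=ray(c,u,v); return o+d*(z-o[2])/d[2]
def proj(c,p):
    return cv2.projectPoints(np.array(p,float).reshape(-1,3),np.array(c["rvec"]),np.array(c["tvec"]),KRt(c)[0],None)[0].reshape(-1,2)
def wray(c,s,u,v):
    x,y=(u-c["cx"])/c["fx"],(v-c["cy"])/c["fy"]; th=np.hypot(x,y); k=np.sin(th)/th if th>1e-9 else 1
    d=np.array([x*k,y*k,np.cos(th)]); T=np.array(c["tool_from_camera"]); R=np.array(s["ee_rot"])
    return R@T[:3,3]+np.array(s["tcp_pos"]),R@T[:3,:3]@d
def wonz(c,s,u,v,z):
    o,d=wray(c,s,u,v); return o+d*(z-o[2])/d[2]
def wproj(c,s,p):
    T=np.array(c["tool_from_camera"]); q=np.array(s["ee_rot"]).T@(np.array(p)-np.array(s["tcp_pos"])); q=T[:3,:3].T@(q-T[:3,3])
    th=np.arctan2(np.hypot(q[0],q[1]),q[2]); n=q[:2]/np.hypot(q[0],q[1]); return c["cx"]+c["fx"]*th*n[0],c["cy"]+c["fy"]*th*n[1]
def two(o1,d1,o2,d2):
    A=np.stack([d1,-d2],1); s=np.linalg.lstsq(A,o2-o1,rcond=None)[0]; a=o1+s[0]*d1;b=o2+s[1]*d2; return (a+b)/2,np.linalg.norm(a-b)
E
python3 - <<'E'
from h import *
a=cv2.imread("pics/scene0.png")[130:230,200:350]; cv2.imwrite("pics/sc1.png",cv2.resize(a,None,fx=5.3,fy=5.3,interpolation=cv2.INTER_CUBIC))
a=cv2.imread("pics/side0.png")[155:260,180:320]; cv2.imwrite("pics/si1.png",cv2.resize(a,None,fx=5.5,fy=5.5,interpolation=cv2.INTER_CUBIC))
E
```

```text
(no output)
```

View pics/sc1.png

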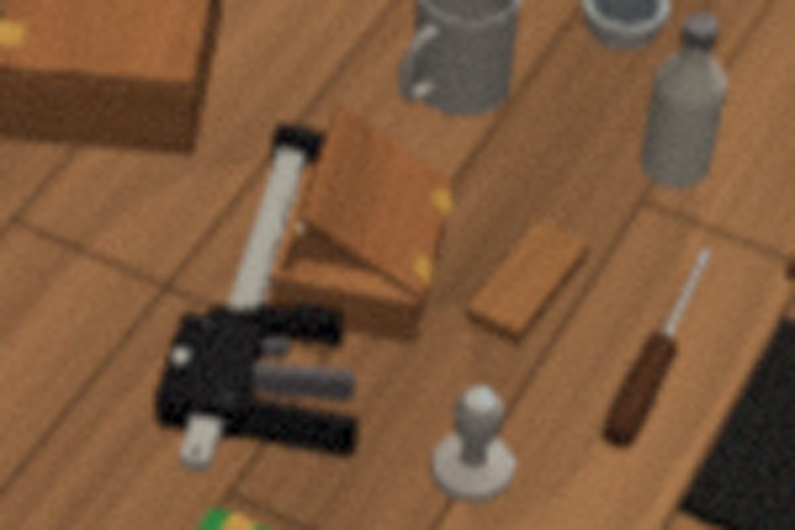

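View pics/si1.png

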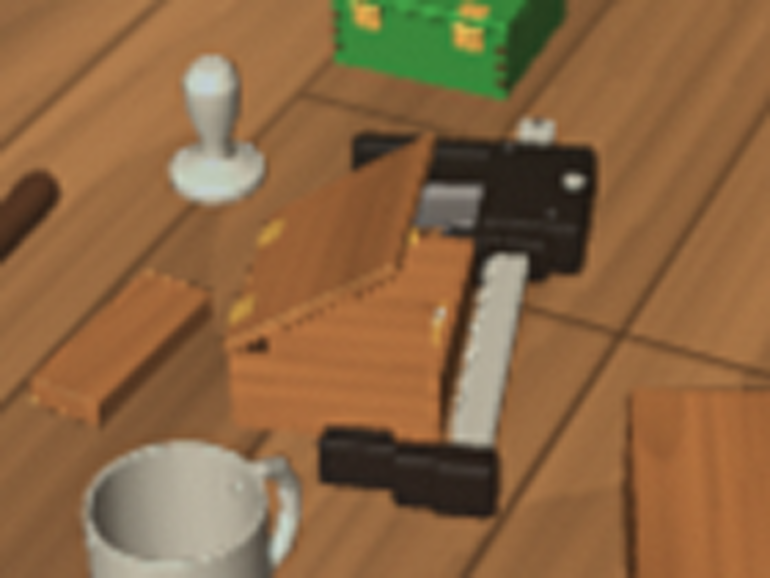

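Run:
```python
from h import *
c=r.capture("scene"); d=r.capture("side")
s=lambda u,v,z: onz(c,200+u/5.3,130+v/5.3,z).round(3)
t=lambda u,v,z: onz(d,180+u/5.5,155+v/5.5,z).round(3)
print("bar far",s(292,155,.025),t(475,440,.025)); print("bar tail",s(200,455,.025),t(538,125,.025))
print("grip tip top",s(350,430,.036),"trig tip",s(350,380,.032),t(357,150,.036))
print("farjaw corner",s(275,140,.036), t(495,510,0))
print("box corner bottom",s(415,338,0),s(275,295,0),t(232,428,0),t(440,432,0))
print("hinges",s(440,200,.05),s(425,268,.05),t(270,232,.05),t(240,308,.05))
print("tamper",s(475,480,0),t(215,185,0),"offcut",s(525,280,.009),"pitcher",s(470,80,0))
```

```text
bar far [0.418 0.225 0.025] [0.409 0.223 0.025]
bar tail [ 0.505 -0.063  0.025] [ 0.493 -0.054  0.025]
grip tip top [ 0.589 -0.     0.036] trig tip [0.566 0.042 0.032] [0.573 0.03  0.036]
farjaw corner [0.403 0.223 0.036] [ 0.39   0.242 -0.   ]
box corner bottom [0.578 0.125 0.   ] [0.467 0.111 0.   ] [0.541 0.242 0.   ] [ 0.44   0.199 -0.   ]
hinges [0.549 0.216 0.05 ] [0.571 0.149 0.05 ] [0.571 0.139 0.05 ] [0.553 0.205 0.05 ]
tamper [0.674 0.029 0.   ] [0.658 0.051 0.   ] offcut [0.627 0.21  0.009] pitcher [0.49  0.395 0.   ]
```

Request:
move_arm --series '[[[2, 2, -2, 0, 0, 0, 1], [4, 3.5, -2, 0, 0, 0, 1], [4.6, 4, -2, 0, 0, 0, 1], [4.6, 4, -2, 0, 0, 0, 1], [4.6, 4, -2, 0, 0, 0, 1], [4.6, 4, -1, 0, 0, 0, 1], [4.6, 4, 0, 0, 0, 0, 1], [4.6, 4, 0, 0, 0, 0, 1], [4.6, 4, 0, 0, 0, 0, 1], [4.6, 4, 0, 0, 0, 0, 1], [4, 3.5, 0, 0, 0, 0, 1], [2, 2, 0, 0, 0, 0, 1]]]'

```text
time_s: 1.75
tcp_pos: [0.4493, -0.0243, 0.3309]
ee_rot: [[-0.259, 0.966, 0.0], [0.966, 0.259, 0.0], [0.0, 0.0, -1.0]]
wrist_force: [0.5, -0.5, 0.3]
gripper_width: 1.0
```

Run:
```python
from h import *
s=r.sense(); print(s["time_s"],s["tcp_pos"],s["ee_rot"].round(3),s["joints"])
c=r.capture("wrist"); cv2.imwrite("pics/w1.png",c["color"])
```

```text
1.75 [ 0.44927563 -0.02427316  0.33093698] [[-0.259  0.966  0.   ]
 [ 0.966  0.259  0.   ]
 [ 0.     0.    -1.   ]] [ 1.77023735e+01  8.17446322e-01 -1.12260389e+01 -1.22014034e-02
 -7.79466023e+01 -9.27140714e+01]
```

View pics/w1.png

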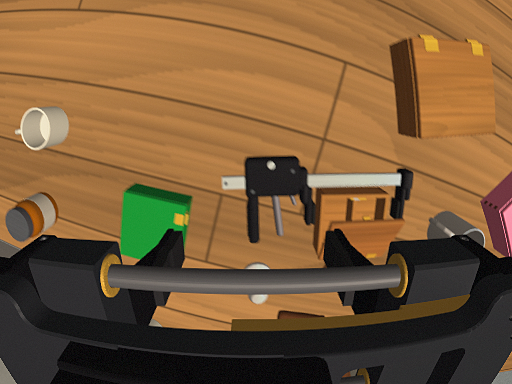

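Request:
move_arm --series '[[[2, -1, 1, 0, 0, 0, 1], [3, -1.5, 2, 0, 0, 0, 1], [2, -1, 2, 0, 0, 0, 1], [1, -0.5, 1, 0, 0, 0, 1], [0, 0, 0, 0, 0, 0, 1], [0, 0, 0, 0, 0, 0, 1]]]'

```text
time_s: 2.55
tcp_pos: [0.3904, 0.0404, 0.2718]
ee_rot: [[-0.256, 0.967, 0.002], [0.967, 0.256, 0.0], [-0.0, 0.002, -1.0]]
wrist_force: [-0.1, -0.7, -0.5]
gripper_width: 1.002
```

Run:
```python
from h import *
import pickle
s=r.sense(); print(s["time_s"],s["tcp_pos"],s["ee_rot"].round(3))
c=r.capture("wrist"); cv2.imwrite("pics/w2.png",c["color"]); pickle.dump((c,s),open("w2.pkl","wb"))
cv2.imwrite("pics/w2c.png",cv2.resize(c["color"][130:290,160:420],None,fx=3,fy=3,interpolation=cv2.INTER_CUBIC))
```

```text
2.55 [0.39040753 0.04035617 0.27179516] [[-0.256  0.967  0.002]
 [ 0.967  0.256  0.   ]
 [-0.     0.002 -1.   ]]
```

View pics/w2c.png

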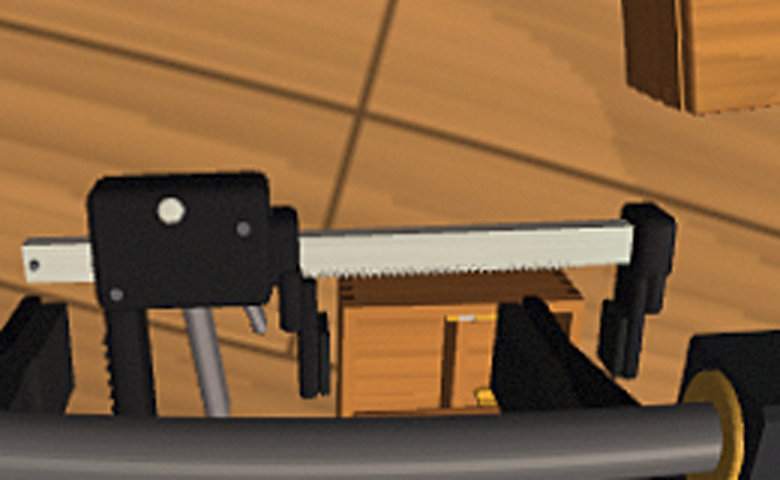

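Run:
```python
from h import *
import pickle
c,s=pickle.load(open("w2.pkl","rb"))
p=lambda u,v,z: wonz(c,s,160+u/3,130+v/3,z)
T={"pin":(171,210,.037),"barT1":(300,236,.03),"barT2":(620,224,.03),"barB1":(300,276,.03),"barB2":(630,264,.03),"barTail":(24,242,.03),"barTailB":(24,282,.03),"grip l":(107,400,.036),"grip r":(155,400,.036),"trig l":(205,400,.032),"trig r":(230,400,.032),"nearpad face far corner":(328,390,.034),"near pad face near corner":(326,316,.034),"farpad near":(602,302,.034),"farpad far":(600,372,.034),"boxFrontL":(340,283,.047),"boxFR":(575,276,.047),"boxleft low":(340,415,.047)}
for k,v in T.items(): print(k,p(*v).round(4))
a=p(*T["barT1"]);b=p(*T["barT2"]);d=b-a;print(np.degrees(np.arctan2(d[0]*-1,d[1])))
a=p(*T["barB1"]);b=p(*T["barB2"]);d=b-a;print(np.degrees(np.arctan2(d[0]*-1,d[1])))
a=p(*T["boxFrontL"]);b=p(*T["boxFR"]);d=b-a;print(np.degrees(np.arctan2(d[0]*-1,d[1])))
c2=r.capture("scene");d2=r.capture("side"); cv2.imwrite("pics/side1.png",cv2.resize(d2["color"][155:260,180:320],None,fx=5.5,fy=5.5,interpolation=cv2.INTER_CUBIC))
```

```text
pin [0.4477 0.0036 0.037 ]
barT1 [0.4469 0.0663 0.03  ]
barT2 [0.4005 0.2208 0.03  ]
barB1 [0.4669 0.0717 0.03  ]
barB2 [0.4193 0.2346 0.03  ]
barTail [ 0.4852 -0.0645  0.03  ]
barTailB [ 0.5065 -0.061   0.03  ]
grip l [ 0.5575 -0.0069  0.036 ]
grip r [0.5504 0.0173 0.036 ]
trig l [0.5456 0.0424 0.032 ]
trig r [0.5422 0.0549 0.032 ]
nearpad face far corner [0.5225 0.1017 0.034 ]
near pad face near corner [0.4826 0.0892 0.034 ]
farpad near [0.4414 0.2253 0.034 ]
farpad far [0.4796 0.2404 0.034 ]
boxFrontL [0.4591 0.0887 0.047 ]
boxFR [0.4276 0.1994 0.047 ]
boxleft low [0.5281 0.1089 0.047 ]
16.73511590890431
16.301564284006854
15.85976856781433
```

View pics/w2.png

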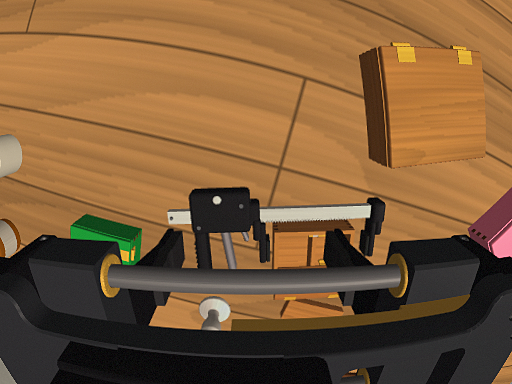

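Run:
```python
from h import *
import pickle
th=np.radians(16.5);ex=np.array([np.cos(th),np.sin(th),0]);ey=np.array([-np.sin(th),np.cos(th),0])
d=r.capture("side")
def ony(u,v,y):
    o,q=ray(d,180+u/5.5,155+v/5.5); p=o+q*(y-o@ey)/(q@ey); return [round(x,4) for x in (p@ex,p@ey,p[2])]
print("free far",ony(400,265,.072),"free near",ony(432,133,-.048),"hinge far",ony(228,342,.072), "base",ony(232,428,.072),ony(440,432,.072),"front top",ony(472,240,-.048),ony(445,318,.072))
```

```text
free far [np.float64(0.4969), np.float64(0.072), np.float64(0.1118)] free near [np.float64(0.4992), np.float64(-0.048), np.float64(0.1106)] hinge far [np.float64(0.5874), np.float64(0.072), np.float64(0.0527)] base [np.float64(0.5887), np.float64(0.072), np.float64(-0.0057)] [np.float64(0.4775), np.float64(0.072), np.float64(0.0052)] front top [np.float64(0.4774), np.float64(-0.048), np.float64(0.0417)] [np.float64(0.4745), np.float64(0.072), np.float64(0.0809)]
```

View pics/side1.png

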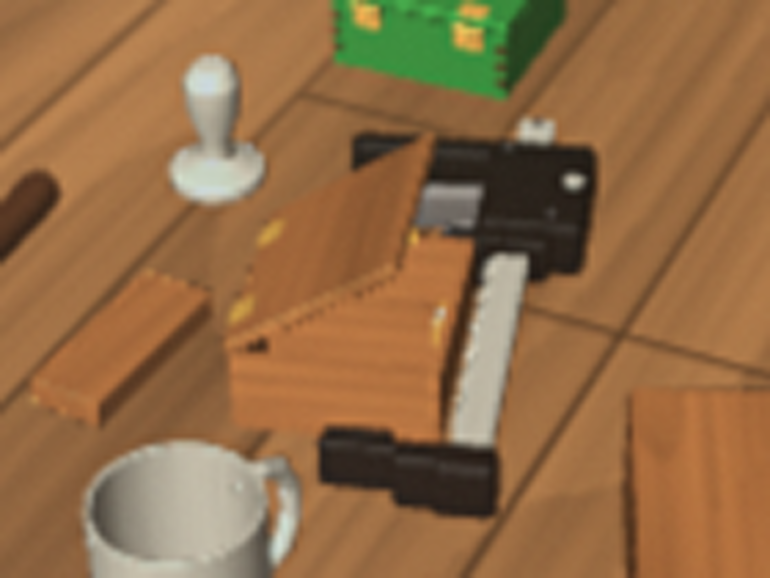

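Request:
move_arm --series '[[[0, 3, 0, 0, 0, 0, -1], [0, 4, 0, 0, 0, 0, -1], [0, 3, 0, 0, 0, 0, -1], [0, 1, 0, 0, 0, 0, -1], [0, 0, 0, 0, 0, 0, -1], [0, 0, 0, 0, 0, 0, -1]]]'

```text
time_s: 3.5
tcp_pos: [0.4951, 0.0683, 0.2712]
ee_rot: [[-0.256, 0.967, -0.0], [0.967, 0.256, 0.0], [0.0, -0.0, -1.0]]
wrist_force: [-0.7, 0.4, -0.0]
gripper_width: 0.404
```

Run:
```python
from h import *
import pickle
s=r.sense(); print(s["time_s"],s["tcp_pos"],s["ee_rot"].round(3),s["gripper_width"])
c=r.capture("wrist"); cv2.imwrite("pics/w3.png",c["color"]); pickle.dump((c,s),open("w3.pkl","wb"))
cv2.imwrite("pics/w3c.png",cv2.resize(c["color"][50:250,150:410],None,fx=3,fy=3,interpolation=cv2.INTER_CUBIC))
```

```text
3.5 [0.49506741 0.06829269 0.27119696] [[-0.256  0.967 -0.   ]
 [ 0.967  0.256  0.   ]
 [ 0.    -0.    -1.   ]] 0.4037614281418512
```

View pics/w3c.png

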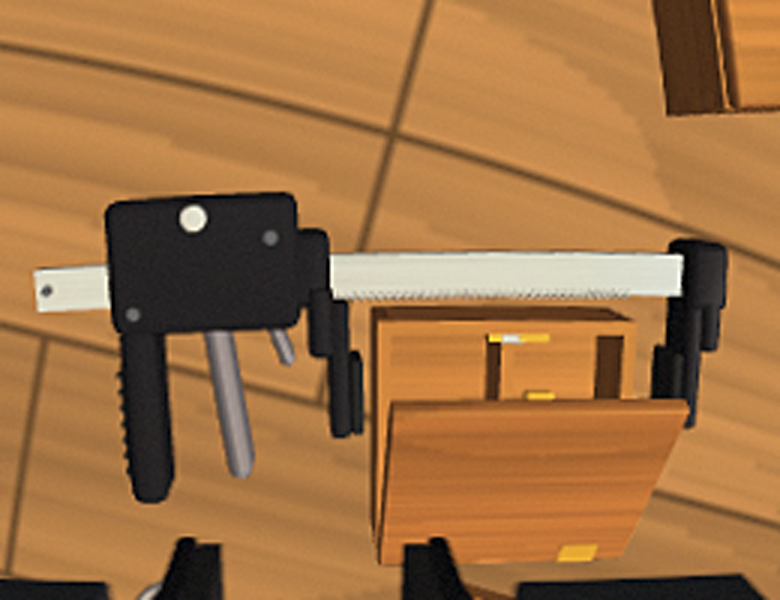

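Run:
```python
from h import *
import pickle
c,s=pickle.load(open("w3.pkl","rb"))
th=np.radians(16.5);ex=np.array([np.cos(th),np.sin(th),0]);ey=np.array([-np.sin(th),np.cos(th),0])
def p(u,v,z):
    q=wonz(c,s,150+u/3,50+v/3,z); return q
o,_=wray(c,s,250,100); print("cam",o@ex,o@ey,o[2])
T={"pin":(193,218,.037),"barT1":(335,254,.028),"barT2":(680,254,.028),"barB1":(335,298,.028),"barB2":(682,294,.028),"grip tip":(152,502,.036),"grip l":(123,400,.036),"grip r":(170,400,.036),"grip l2":(132,470,.036),"grip r2":(174,470,.036),"trig l":(220,400,.032),"trig r":(243,400,.032),"trig tipl":(229,465,.032),"trig tipR":(255,465,.032),"trig tip":(242,479,.032),"nearjaw back":(330,400,.036),"nearjaw back low":(333,432,.036),"nearpad face top":(362,400,.033),"nearpad tip":(340,437,.033),"nearpad a":(356,354,.033),"farpad face":(653,380,.033),"far tip":(690,427,.036),"boxFL0":(378,308,.047),"boxFR":(634,322,.047),"FLtop":(384,322,.047),"lidL":(392,402,.112),"lidR":(688,402,.112),"lidbackL":(380,563,.055),"lidbackR":(625,555,.055)}
for k,v in T.items(): q=p(*v); print(k,q.round(4)[:2],"x'",round(q@ex,4),"y'",round(q@ey,4))
for a,b in(("barT1","barT2"),("barB1","barB2"),("lidL","lidR"),("FLtop","boxFR")):
  d=p(*T[b])-p(*T[a]);print(a,np.degrees(np.arctan2(-d[0],d[1])))
```

```text
cam 0.41420446053995463 -0.07217170540898522 0.43345545677255715
pin [0.4479 0.0033] x' 0.4304 y' -0.124
barT1 [0.4485 0.0688] x' 0.4496 y' -0.0614
barT2 [0.401  0.2282] x' 0.4493 y' 0.1049
barB1 [0.4681 0.0741] x' 0.4699 y' -0.0619
barB2 [0.4191 0.2356] x' 0.4688 y' 0.1069
grip tip [0.5838 0.0142] x' 0.5638 y' -0.1522
grip l [ 0.5377 -0.0095] x' 0.5128 y' -0.1618
grip r [0.5321 0.0121] x' 0.5136 y' -0.1395
grip l2 [0.5704 0.0015] x' 0.5473 y' -0.1605
grip r2 [0.5651 0.0212] x' 0.5478 y' -0.1401
trig l [0.5273 0.0346] x' 0.5154 y' -0.1166
trig r [0.5246 0.045 ] x' 0.5157 y' -0.1059
trig tipl [0.5573 0.046 ] x' 0.5474 y' -0.1142
trig tipR [0.5541 0.058 ] x' 0.5477 y' -0.1017
trig tip [0.5625 0.0537] x' 0.5546 y' -0.1083
nearjaw back [0.5133 0.0838] x' 0.5159 y' -0.0655
nearjaw back low [0.5277 0.0891] x' 0.5313 y' -0.0644
nearpad face top [0.5102 0.0984] x' 0.5171 y' -0.0506
nearpad tip [0.5301 0.0932] x' 0.5347 y' -0.0612
nearpad a [0.49   0.0898] x' 0.4953 y' -0.053
farpad face [0.4633 0.2329] x' 0.5103 y' 0.0917
far tip [0.4797 0.2596] x' 0.5337 y' 0.1126
boxFL0 [0.4651 0.0922] x' 0.4721 y' -0.0437
boxFR [0.4385 0.2078] x' 0.4795 y' 0.0747
FLtop [0.4704 0.0965] x' 0.4784 y' -0.0411
lidL [0.4898 0.0996] x' 0.4979 y' -0.0436
lidR [0.4585 0.2145] x' 0.5005 y' 0.0754
lidbackL [0.5783 0.1252] x' 0.5901 y' -0.0442
lidbackR [0.546  0.2412] x' 0.592 y' 0.0762
barT1 16.60980612328782
barB1 16.866511435780886
lidL 15.2481935323029
FLtop 15.963073152789182
```

Request:
move_arm --series '[[[3, 0.4, 1, 0, 0, -0.8, -1], [4, 0.6, 2, 0, 0, -0.9, -1], [2, 0.3, 4, 0, 0, 0, -1], [0.16, 0, 4, 0, 0, 0, -1], [0, 0, 2.5, 0, 0, 0, -1], [0, 0, 1, 0, 0, 0, -1], [0, 0, 0, 0, 0, 0, -1]]]'

```text
time_s: 4.42
tcp_pos: [0.4837, 0.1603, 0.1263]
ee_rot: [[-0.285, 0.959, 0.0], [0.959, 0.285, -0.0], [-0.0, 0.0, -1.0]]
wrist_force: [-0.4, 0.1, 0.8]
gripper_width: 0.004
```

Run:
```python
from h import *
s=r.sense(); print(s["time_s"],s["tcp_pos"],s["ee_rot"].round(3),s["gripper_width"])
d=r.capture("side"); cv2.imwrite("pics/side2.png",cv2.resize(d["color"][100:280,160:400],None,fx=3,fy=3,interpolation=cv2.INTER_CUBIC))
```

```text
4.425 [0.48371061 0.16026094 0.12634544] [[-0.285  0.959  0.   ]
 [ 0.959  0.285 -0.   ]
 [-0.     0.    -1.   ]] 0.0037066827815344667
```

View pics/side2.png

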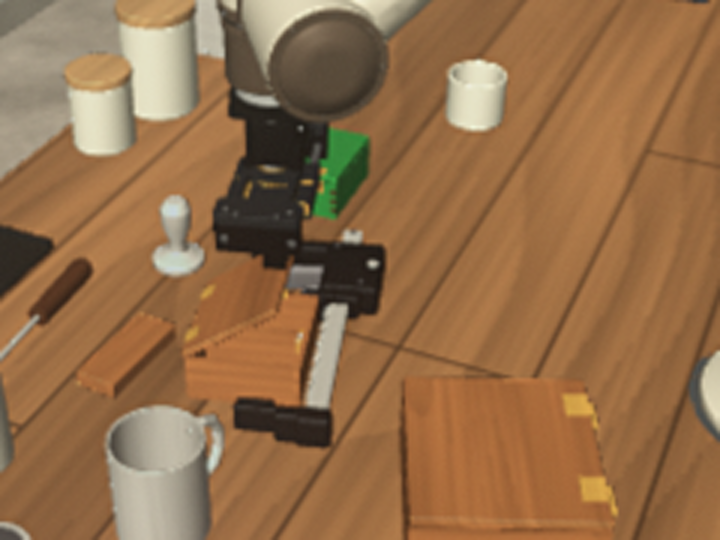

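Fingertips hover behind the near part of the free edge, as planned. Press down, easing toward the front.

Request:
move_arm --series '[[[0, 0, 1, 0, 0, 0, -1], [0, 0, 1, 0, 0, 0, -1], [0, 0, 1, 0, 0, 0, -1], [0, -0.3, 1, 0, 0, 0, -1], [0, -0.3, 1, 0, 0, 0, -1], [0, -0.4, 1, 0, 0, 0, -1], [0, 0, 0.6, 0, 0, 0, -1], [0, 0, 0.4, 0, 0, 0, -1], [0, 0, 0.2, 0, 0, 0, -1], [0, 0, 0, 0, 0, 0, -1]]]'

```text
time_s: 5.72
tcp_pos: [0.474, 0.1574, 0.0555]
ee_rot: [[-0.285, 0.958, -0.0], [0.958, 0.285, -0.001], [-0.001, -0.0, -1.0]]
wrist_force: [-5.7, -0.4, 13.4]
gripper_width: 0.008
```

Run:
```python
from h import *
s=r.sense(); print(s["time_s"],s["tcp_pos"],s["wrist_force"])
d=r.capture("side"); cv2.imwrite("pics/side3.png",cv2.resize(d["color"][155:260,180:320],None,fx=5,fy=5,interpolation=cv2.INTER_CUBIC))
```

```text
5.725 [0.47401798 0.15744231 0.0555248 ] [-5.65299278 -0.40523556 13.36569285]
```

View pics/side3.png

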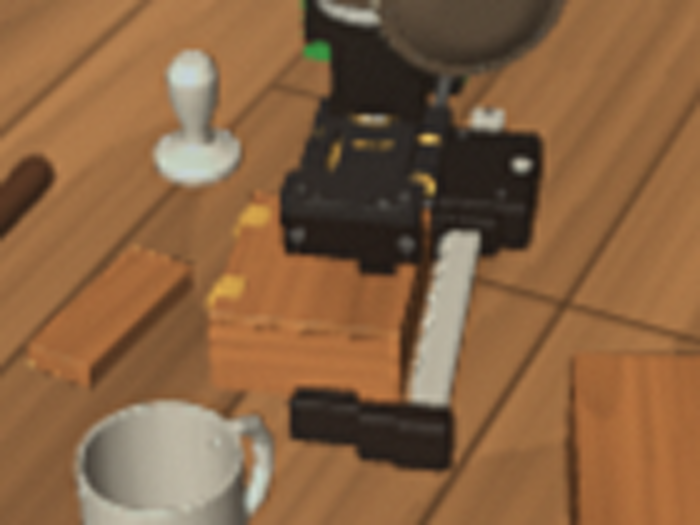

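Request:
move_arm --series '[[[0, 0, 0, 0, 0, 0, -1], [0, 0, -1.5, 0, 0, 0, -1], [0, 0, -4, 0, 0, 0, -1], [-2, 0, -5, 0, 0, 0, 0], [-3, 0, -5, 0, 0, 0, 1], [-3, 0, -4, 0, 0, 0, 1], [-1, 0, -2, 0, 0, 0, 1], [0, 0, 0, 0, 0, 0, 1], [0, 0, 0, 0, 0, 0, 1]]]'

```text
time_s: 6.9
tcp_pos: [0.4991, 0.0714, 0.2676]
ee_rot: [[-0.284, 0.959, -0.002], [0.959, 0.284, -0.0], [0.0, -0.002, -1.0]]
wrist_force: [-0.5, -0.3, -0.3]
gripper_width: 0.605
```

Run:
```python
from h import *
import pickle
s=r.sense(); print(s["time_s"],s["tcp_pos"],s["ee_rot"].round(3),s["gripper_width"])
c=r.capture("wrist"); pickle.dump((c,s),open("w4.pkl","wb"))
cv2.imwrite("pics/w4c.png",cv2.resize(c["color"][50:250,150:410],None,fx=3,fy=3,interpolation=cv2.INTER_CUBIC))
```

```text
6.9 [0.49905519 0.07140916 0.26755079] [[-0.284  0.959 -0.002]
 [ 0.959  0.284 -0.   ]
 [ 0.    -0.002 -1.   ]] 0.6051512368875835
```

View pics/w4c.png

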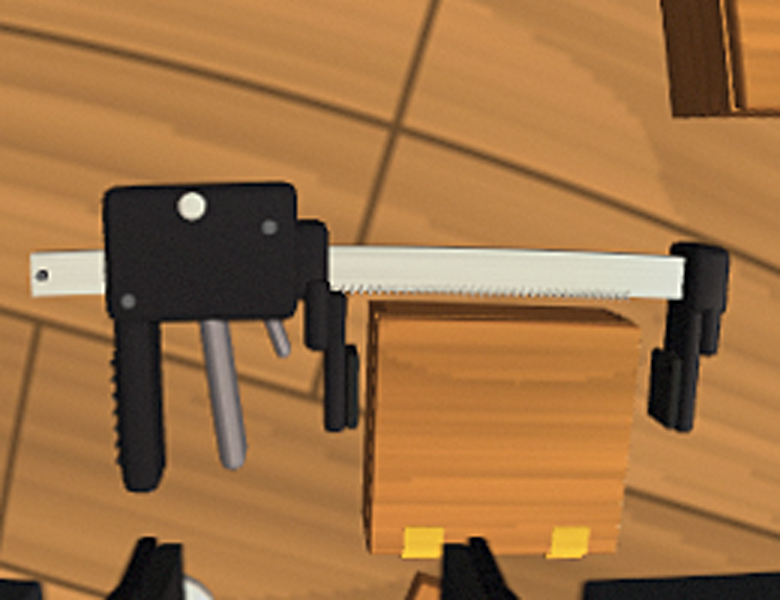

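```bash
cat > m.py <<'E'
from h import *
import pickle
th=np.radians(16.5);ex=np.array([np.cos(th),np.sin(th),0]);ey=np.array([-np.sin(th),np.cos(th),0])
E
python3 - <<'E'
from m import *
c,s=pickle.load(open("w4.pkl","rb"))
p=lambda u,v,z: wonz(c,s,150+u/3,50+v/3,z)
T={"pin":(191,206,.037),"barT1":(335,248,.028),"barB1":(335,291,.028),"barT2":(682,257,.028),"barB2":(682,297,.028),"grip l":(117,400,.036),"grip l2":(124,470,.036),"gr2":(164,470,.036),"griptip":(142,492,.036),"trig r":(238,400,.032),"trig r2":(244,455,.032),"jawback":(325,400,.036),"npad":(358,390,.033),"fpad":(651,390,.033),"lidFL":(378,320,.055),"lidFR":(640,322,.055),"BL":(370,553,.055),"BR":(618,550,.055)}
for k,v in T.items(): q=p(*v); print(k,"x'",round(q@ex,4),"y'",round(q@ey,4))
d=p(*T["barT2"])-p(*T["barT1"]);print(np.degrees(np.arctan2(-d[0],d[1])))
d=p(*T["barB2"])-p(*T["barB1"]);print(np.degrees(np.arctan2(-d[0],d[1])))
t=s["tcp_pos"];print(t@ex,t@ey)
sc=r.capture("scene")
for u,v in((225,250),(262,268),(270,238),(240,226)): q=onz(sc,u,v,.05); print("green",q.round(3),(q@ex).round(3),(q@ey).round(3))
E
```

```text
pin x' 0.4306 y' -0.1243
barT1 x' 0.4504 y' -0.0609
barB1 x' 0.47 y' -0.0608
barT2 x' 0.4493 y' 0.105
barB2 x' 0.4687 y' 0.1065
grip l x' 0.5187 y' -0.1614
grip l2 x' 0.5528 y' -0.1601
gr2 x' 0.5527 y' -0.1408
griptip x' 0.5638 y' -0.152
trig r x' 0.5199 y' -0.1053
trig r2 x' 0.5466 y' -0.1031
jawback x' 0.519 y' -0.0653
npad x' 0.515 y' -0.0501
fpad x' 0.5137 y' 0.092
lidFL x' 0.479 y' -0.0433
lidFR x' 0.4774 y' 0.0746
BL x' 0.5865 y' -0.0445
BR x' 0.5873 y' 0.0753
16.881945655604458
16.968080658704594
0.49878526129300765 -0.07327082120300248
green [ 0.551 -0.226  0.05 ] 0.465 -0.373
green [ 0.694 -0.225  0.05 ] 0.601 -0.413
green [ 0.661 -0.107  0.05 ] 0.604 -0.291
green [ 0.545 -0.114  0.05 ] 0.49 -0.264
```

Request:
move_arm --series '[[[-2, 0.8, 2, 0, 0, -0.3, 1], [-2, 0.9, 4, 0, 0, 0, 1], [-2, 0.8, 5, 0, 0, 0, 1], [-0.17, 0, 5, 0, 0, 0, 1], [0, 0, 3, 0, 0, 0, 1], [0, 0, 1.2, 0, 0, 0, 1], [0, 0, 0, 0, 0, 0, 1]]]'

```text
time_s: 7.88
tcp_pos: [0.5413, 0.0196, 0.0664]
ee_rot: [[-0.29, 0.957, -0.001], [0.957, 0.29, -0.001], [-0.0, -0.002, -1.0]]
wrist_force: [1.0, 0.2, 0.3]
gripper_width: 0.998
```

Run:
```python
from m import *
s=r.sense(); t=s["tcp_pos"]; print(s["time_s"],t,t@ex,t@ey,s["ee_rot"].round(3),s["gripper_width"])
c=r.capture("wrist"); cv2.imwrite("pics/w5.png",c["color"])
sc=r.capture("scene"); cv2.imwrite("pics/s5.png",cv2.resize(sc["color"][130:230,200:330],None,fx=5,fy=5,interpolation=cv2.INTER_CUBIC))
```

```text
7.875 [0.54128516 0.01959684 0.06640995] 0.5245606947984444 -0.1349434496940989 [[-0.29   0.957 -0.001]
 [ 0.957  0.29  -0.001]
 [-0.    -0.002 -1.   ]] 0.9983956614412646
```

View pics/w5.png

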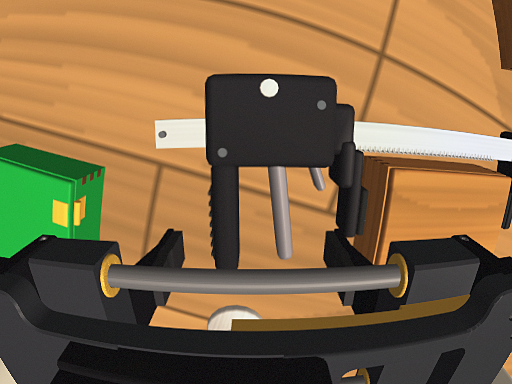

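View pics/s5.png

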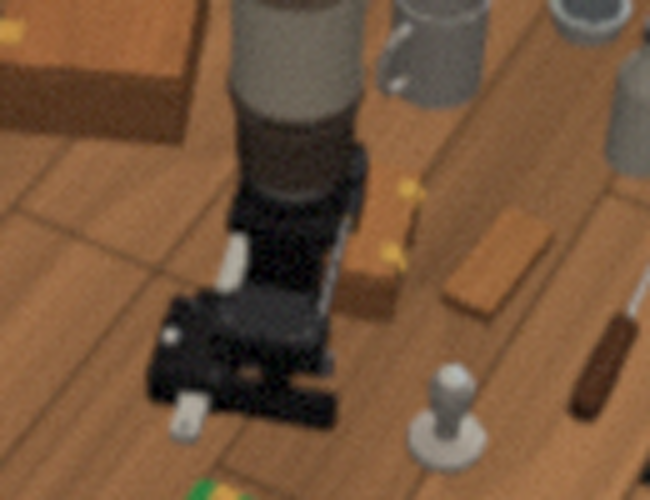

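Request:
move_arm --series '[[[0, 0, 1.5, 0, 0, 0, 1], [0, 0, 2, 0, 0, 0, 1], [0, 0, 1.5, 0, 0, 0, 1], [0, 0, 0.7, 0, 0, 0, 1], [0, 0, 0.3, 0, 0, 0, 1], [0, 0, 0, 0, 0, 0, 1]]]'

```text
time_s: 8.72
tcp_pos: [0.5418, 0.0194, 0.0072]
ee_rot: [[-0.29, 0.957, 0.0], [0.957, 0.29, 0.0], [-0.0, 0.0, -1.0]]
wrist_force: [0.3, -0.2, 0.1]
gripper_width: 1.001
```

Run:
```python
from m import *
s=r.sense(); t=s["tcp_pos"]; print(s["time_s"],t,t@ex,t@ey,s["wrist_force"],s["gripper_width"])
c=r.capture("wrist"); cv2.imwrite("pics/w6.png",c["color"])
```

```text
8.725 [0.54176583 0.0193981  0.00717152] 0.5249651252082659 -0.1352705295177412 [ 0.26253716 -0.19253641  0.13201208] 1.0011210642041684
```

View pics/w6.png

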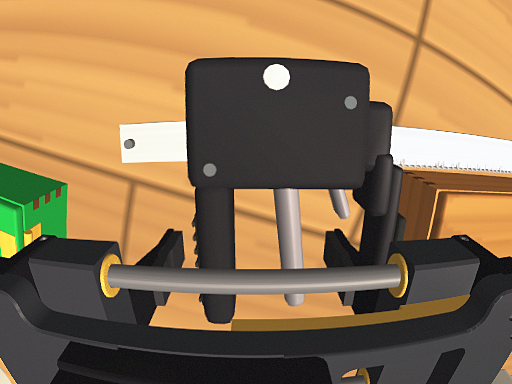

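Request:
move_arm --series '[[[0, 0, 0, 0, 0, 0, 0.6], [0, 0, 0, 0, 0, 0, 0.4], [0, 0, 0, 0, 0, 0, 0.2], [0, 0, 0, 0, 0, 0, 0], [0, 0, 0, 0, 0, 0, -0.1], [0, 0, 0, 0, 0, 0, -0.2], [0, 0, 0, 0, 0, 0, -0.3], [0, 0, 0, 0, 0, 0, -0.3], [0, 0, 0, 0, 0, 0, -0.3]]]'

```text
time_s: 9.9
tcp_pos: [0.542, 0.0185, 0.0072]
ee_rot: [[-0.29, 0.957, 0.001], [0.957, 0.29, -0.001], [-0.001, 0.0, -1.0]]
wrist_force: [2.8, -4.8, -1.2]
gripper_width: 0.378
```

```bash
cat > look.py <<'E'
from m import *
import sys
n=sys.argv[1]
s=r.sense(); t=s["tcp_pos"]; print(s["time_s"],t,t@ex,t@ey,s["wrist_force"],s["gripper_width"],s["gripper_width"]*87)
c=r.capture("wrist"); cv2.imwrite(f"pics/{n}w.png",c["color"])
d=r.capture("side"); cv2.imwrite(f"pics/{n}s.png",cv2.resize(d["color"][155:260,180:320],None,fx=5.5,fy=5.5,interpolation=cv2.INTER_CUBIC))
E
python3 look.py a
```

```text
9.9 [0.54201492 0.01850177 0.00716394] 0.5249493909876303 -0.13620068788510314 [ 2.84708577 -4.82801711 -1.19109215] 0.37827461886920843 32.90989184162113
```

View pics/aw.png

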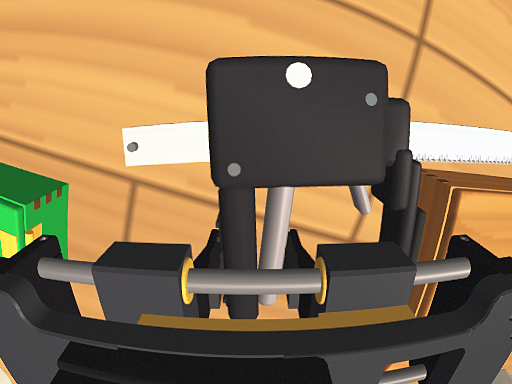

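View pics/as.png

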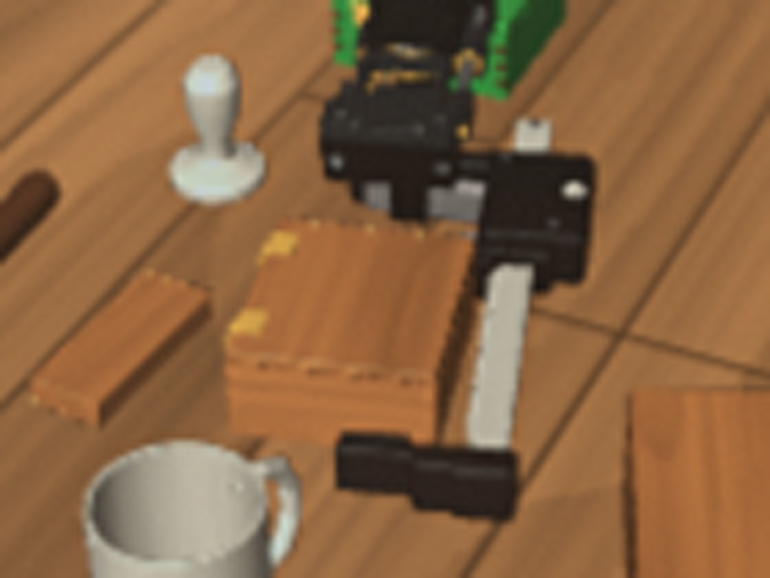

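Request:
move_arm --series '[[[0, 0, 0, 0, 0, 0, 0], [0, 0, 0, 0, 0, 0, 0.3], [0, 0, 0, 0, 0, 0, 0.5], [0, 0, 0, 0, 0, 0, 0.5], [0, 0, 0, 0, 0, 0, 0.5], [0, 0, 0, 0, 0, 0, 0.5]]]'

```text
time_s: 10.75
tcp_pos: [0.5411, 0.0193, 0.0068]
ee_rot: [[-0.289, 0.957, -0.001], [0.957, 0.289, -0.0], [0.0, -0.001, -1.0]]
wrist_force: [-1.6, 1.0, -0.1]
gripper_width: 0.744
```

```bash
python3 look.py b
```

```text
10.75 [0.54114598 0.01925157 0.00680212] 0.5243291882591951 -0.13523497418233685 [-1.55843291  1.02158802 -0.08282721] 0.7444472097233598 64.7669072459323
```

View pics/bw.png

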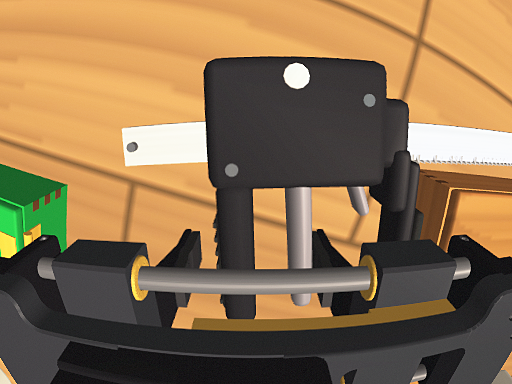

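Request:
move_arm --series '[[[0, 0, 0, 0, 0, 0, 0.2], [0, 0, 0, 0, 0, 0, 0.1], [0, 0, 0, 0, 0, 0, 0], [0, 0, 0, 0, 0, 0, -0.1], [0, 0, 0, 0, 0, 0, -0.2], [0, 0, 0, 0, 0, 0, -0.25], [0, 0, 0, 0, 0, 0, -0.25]]]'

```text
time_s: 11.72
tcp_pos: [0.542, 0.0191, 0.007]
ee_rot: [[-0.289, 0.957, 0.001], [0.957, 0.289, -0.0], [-0.0, 0.001, -1.0]]
wrist_force: [2.3, -3.4, -3.5]
gripper_width: 0.386
```

```bash
python3 look.py c
```

```text
11.725 [0.54202049 0.019104   0.00702985] 0.5251257716063902 -0.1356248441766821 [ 2.28010698 -3.35259975 -3.50602875] 0.38577428373344835 33.562362684810005
```

View pics/cw.png

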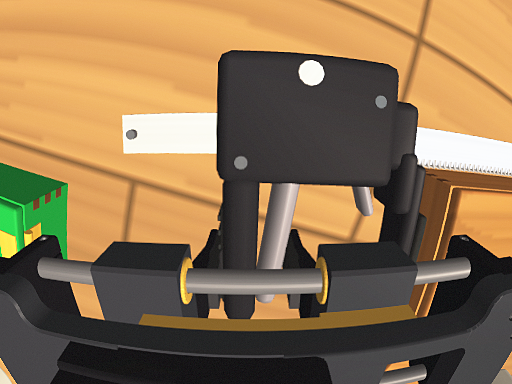

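View pics/cs.png

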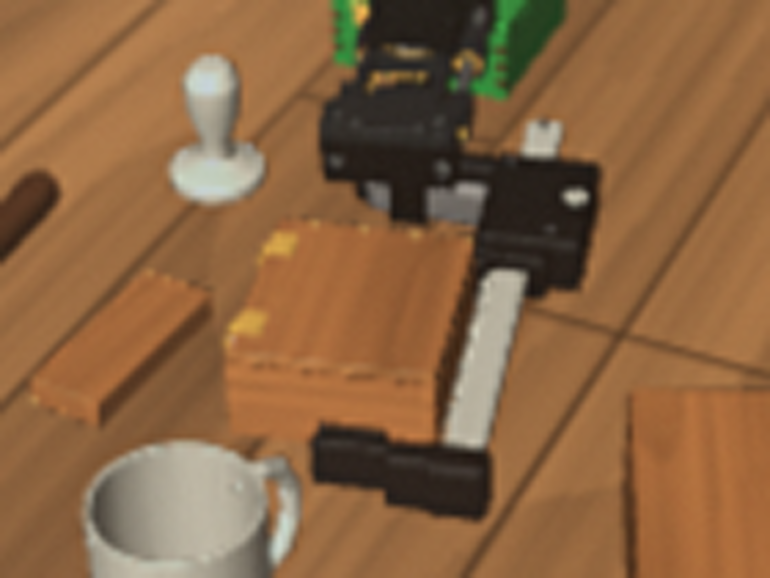

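Request:
move_arm --series '[[[0, 0, 0, 0, 0, 0, 0], [0, 0, 0, 0, 0, 0, 0.3], [0, 0, 0, 0, 0, 0, 0.5], [0, 0, 0, 0, 0, 0, 0.5], [0, 0, 0, 0, 0, 0, 0.5]]]'

```text
time_s: 12.45
tcp_pos: [0.5415, 0.0194, 0.0071]
ee_rot: [[-0.29, 0.957, -0.0], [0.957, 0.29, -0.0], [-0.0, -0.0, -1.0]]
wrist_force: [-1.4, 1.3, -0.4]
gripper_width: 0.74
```

```bash
python3 look.py d
```

```text
12.45 [0.54147698 0.01937977 0.00708924] 0.5246829623215951 -0.13520606886822695 [-1.41611991  1.2855338  -0.42790877] 0.7400415074390471 64.3836111471971
```

View pics/dw.png

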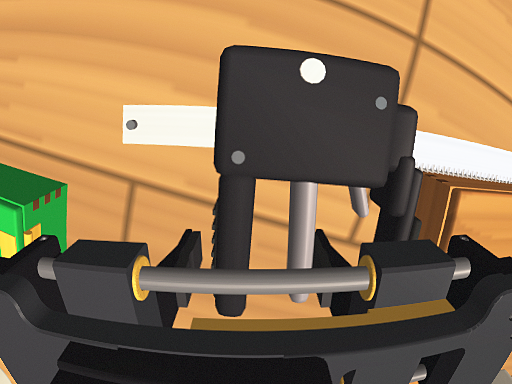

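View pics/ds.png

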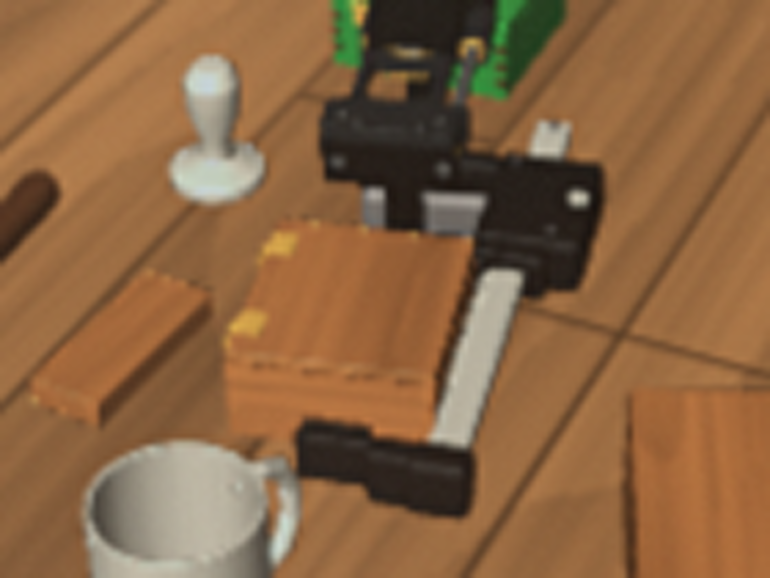

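```bash
cat > yaw.py <<'E'
from m import *
import sys
def q(c,s,pts,z): 
    a=[wonz(c,s,u,v,z) for u,v in pts]; return a
E
python3 - <<'E'
from m import *
s=r.sense(); c=r.capture("wrist")
def P(u,v,z):
    q=wonz(c,s,u,v,z); return round(q@ex,4),round(q@ey,4),q
def ang(a,b):
    d=b[2]-a[2]; return np.degrees(np.arctan2(-d[0],d[1]))
a=P(123,105,.028);b=P(490,143,.028);print("bar top",a[:2],b[:2],ang(a,b))
a=P(123,144,.028);b=P(412,163,.028);print("bar bot",a[:2],b[:2],ang(a,b))
print("pin",P(313,70,.037)[:2]); print("grip",P(217,230,.036)[:2],P(217,290,.036)[:2],"trig",P(314,240,.032)[:2])
print("boxFL top",P(440,187,.055)[:2],P(500,190,.055)[:2],P(430,240,.055)[:2])
print("near pad",P(421,220,.033)[:2])
d=r.capture("side")
o=lambda u,v,z:onz(d,180+u/5.5,155+v/5.5,z)
for n,u,v,z in(("far jaw tip",300,425,.036),("farjaw outer",470,452,.036),("boxfront far top",436,378,.055),("bar at far",440,440,.028),("boxback far top",228,355,.055)):
    w=o(u,v,z);print(n,round(w@ex,4),round(w@ey,4))
E
```

```text
bar top (np.float64(0.4403), np.float64(-0.1998)) (np.float64(0.453), np.float64(0.0084)) 13.026696258229517
bar bot (np.float64(0.4601), np.float64(-0.2009)) (np.float64(0.4685), np.float64(-0.0502)) 13.330643272600053
pin (np.float64(0.4264), np.float64(-0.1086))
grip (np.float64(0.5025), np.float64(-0.1523)) (np.float64(0.5381), np.float64(-0.154)) trig (np.float64(0.5097), np.float64(-0.1031))
boxFL top (np.float64(0.4744), np.float64(-0.0488)) (np.float64(0.4751), np.float64(-0.0051)) (np.float64(0.501), np.float64(-0.0487))
near pad (np.float64(0.4992), np.float64(-0.0416))
far jaw tip 0.5425 0.1117
farjaw outer 0.4552 0.1197
boxfront far top 0.4768 0.0882
bar at far 0.4726 0.1039
boxback far top 0.5843 0.0851
```

Request:
move_arm --series '[[[0, 0, 0, 0, 0, 0, 0.25], [0, 0, 0, 0, 0, 0, 0.15], [0, 0, 0, 0, 0, 0, 0.1], [0, 0, 0, 0, 0, -1, 0.1], [0, 0, 0, 0, 0, -1.5, 0.1], [0, 0, 0, 0, 0, -1.5, 0.1], [0, 0, 0, 0, 0, 0, 0.1]]]'

```text
time_s: 13.52
tcp_pos: [0.5423, 0.0195, 0.0072]
ee_rot: [[-0.356, 0.934, 0.002], [0.934, 0.356, 0.0], [-0.0, 0.002, -1.0]]
wrist_force: [1.3, 3.4, 0.2]
gripper_width: 0.548
```

```bash
python3 look.py e
```

```text
13.525 [0.54228434 0.01947215 0.00717894] 0.5254833146311452 -0.13534679600951927 [1.32331756 3.41647563 0.17034398] 0.5481003618267879 47.684731478930544
```

View pics/ew.png

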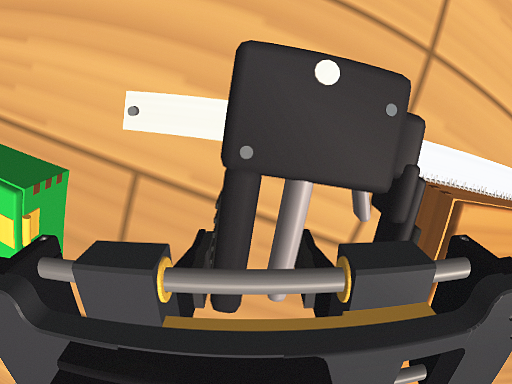

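View pics/es.png

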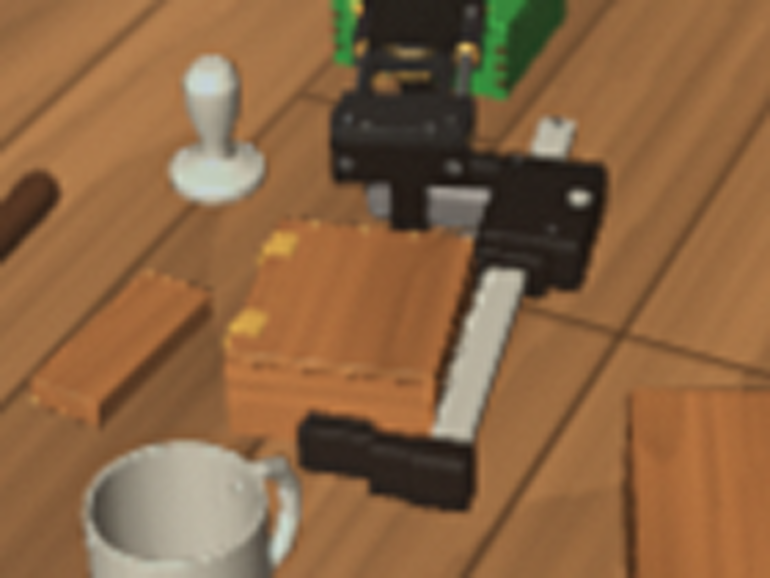

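Request:
move_arm --series '[[[0, 0, 0, 0, 0, 0, 0.05], [0, 0, 0, 0, 0, 0, 0], [0, 0, 0, 0, 0, 0, -0.05], [0, 0, 0, 0, 0, 0, -0.1], [0, 0, 0, 0, 0, 0, -0.1], [0, 0, 0, 0, 0, 0, -0.1]]]'

```text
time_s: 14.38
tcp_pos: [0.5418, 0.0193, 0.0072]
ee_rot: [[-0.356, 0.935, 0.001], [0.935, 0.356, 0.0], [-0.0, 0.001, -1.0]]
wrist_force: [4.0, -1.7, -0.1]
gripper_width: 0.453
```

```bash
python3 look.py f
```

```text
14.375 [0.54184775 0.01930524 0.00717088] 0.5250173024046091 -0.13538283161795314 [ 3.95809393 -1.74744291 -0.09160919] 0.45272239675380316 39.38684851758087
```

View pics/fw.png

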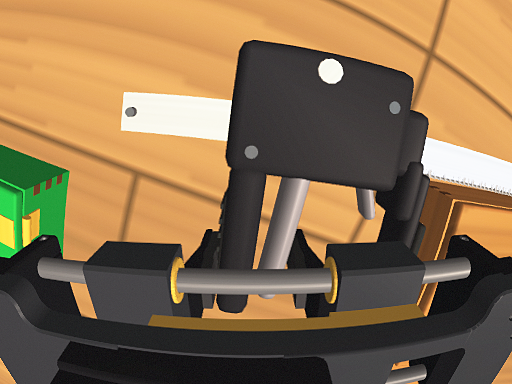

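View pics/fs.png

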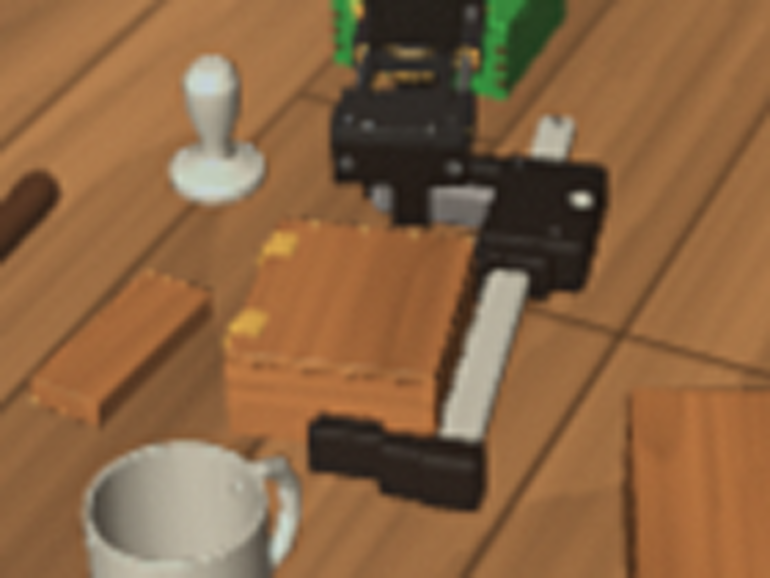

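Request:
move_arm --series '[[[0, 0, 0, 0, 0, 0, -0.15], [0, 0, 0, 0, 0, 0, -0.2], [0, 0, 0, 0, 0, 0, -0.22], [0, 0, 0, 0, 0, 0, -0.24], [0, 0, 0, 0, 0, 0, -0.25], [0, 0, 0, 0, 0, 0, -0.25]]]'

```text
time_s: 15.22
tcp_pos: [0.5421, 0.0192, 0.0072]
ee_rot: [[-0.356, 0.935, 0.001], [0.935, 0.356, -0.0], [-0.0, 0.001, -1.0]]
wrist_force: [6.1, -3.6, -0.6]
gripper_width: 0.392
```

```bash
python3 look.py g
```

```text
15.225 [0.54207761 0.01921972 0.00715194] 0.5252134077832528 -0.1355301154445506 [ 6.11374998 -3.62480292 -0.64894807] 0.3920978211320506 34.1125104384884
```

View pics/gw.png

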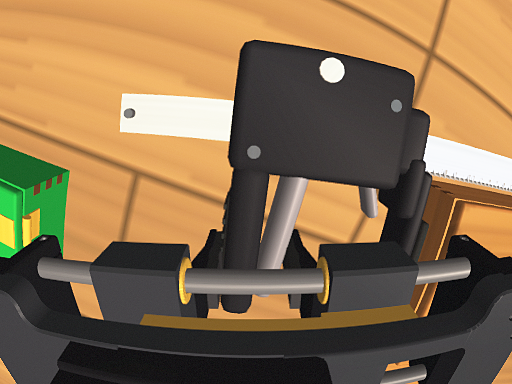

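View pics/gs.png

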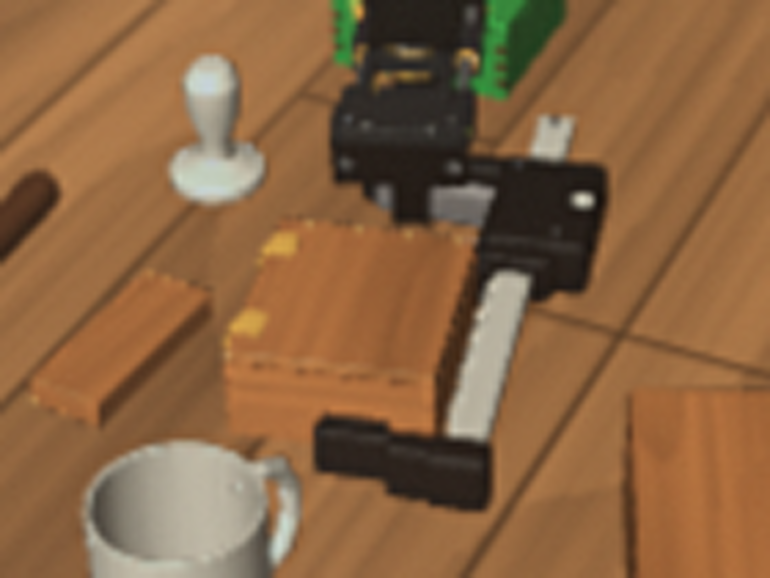

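Request:
move_arm --series '[[[0, 0, 0, 0, 0, 0, 0], [0, 0, 0, 0, 0, 0, 0.3], [0, 0, 0, 0, 0, 0, 0.5], [0, 0, 0, 0, 0, 0, 0.5], [0, 0, 0, 0, 0, 0, 0.5]]]'

```text
time_s: 15.95
tcp_pos: [0.5408, 0.0192, 0.0067]
ee_rot: [[-0.355, 0.935, -0.002], [0.935, 0.355, -0.0], [0.0, -0.002, -1.0]]
wrist_force: [-0.1, 0.9, -1.6]
gripper_width: 0.741
```

```bash
python3 look.py i
```

```text
15.95 [0.54079286 0.0192365  0.00671059] 0.5239863278850865 -0.1351491338193816 [-0.12880523  0.94143756 -1.57782914] 0.7411826601164858 64.48289143013426
```

View pics/iw.png

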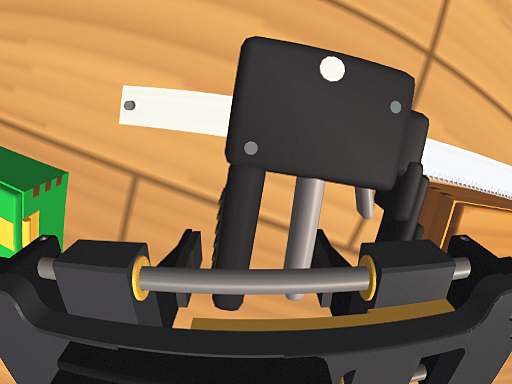

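View pics/is.png

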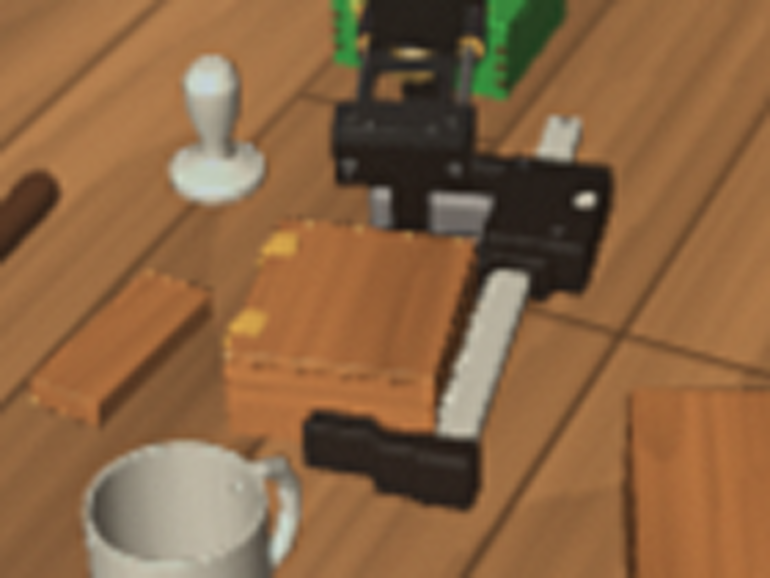

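Request:
move_arm --series '[[[0, 0, 0, 0, 0, 0, 0.25], [0, 0, 0, 0, 0, 0, 0.18], [0, 0, 0, 0, 0, 0, 0.12], [0, 0, 0, 0, 0, 0, 0.06], [0, 0, 0, 0, 0, 0, 0], [0, 0, 0, 0, 0, 0, 0]]]'

```text
time_s: 16.8
tcp_pos: [0.5419, 0.0191, 0.0069]
ee_rot: [[-0.356, 0.935, 0.001], [0.935, 0.356, -0.0], [-0.0, 0.001, -1.0]]
wrist_force: [0.2, -0.2, -2.6]
gripper_width: 0.504
```

```bash
python3 look.py j
```

```text
16.8 [0.54188987 0.0190801  0.00693763] 0.5249937439575362 -0.13561066085530257 [ 0.20015985 -0.19015699 -2.58441123] 0.5036924523059487 43.821243350617536
```

View pics/jw.png

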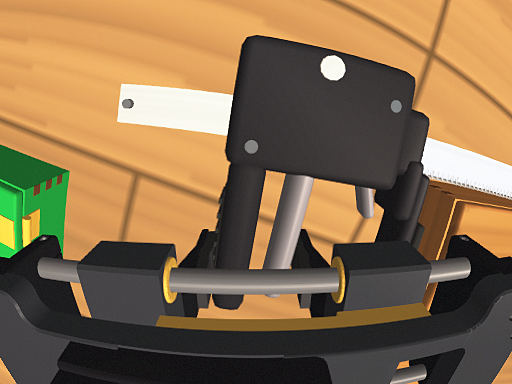

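View pics/js.png

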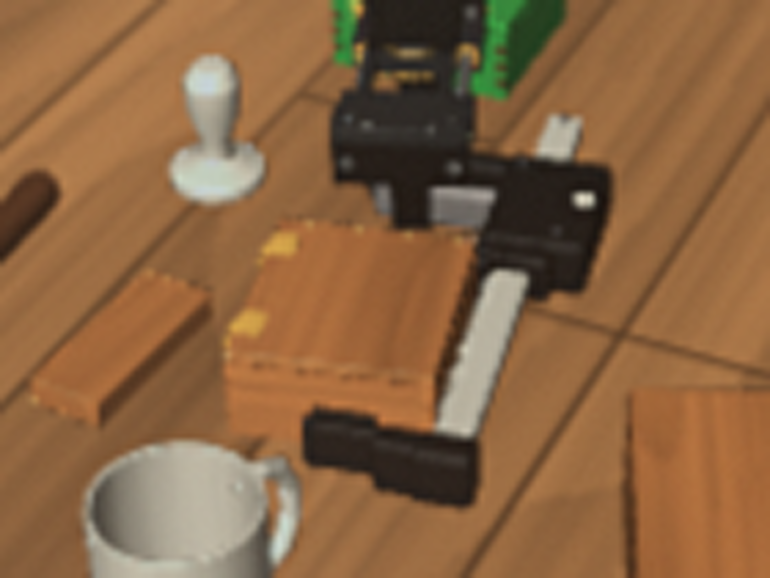

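Request:
move_arm --series '[[[0, 0, 0, 0, 0, 0, -0.04], [0, 0, 0, 0, 0, 0, -0.08], [0, 0, 0, 0, 0, 0, -0.12], [0, 0, 0, 0, 0, 0, -0.12]]]'

```text
time_s: 17.4
tcp_pos: [0.542, 0.0194, 0.0072]
ee_rot: [[-0.356, 0.935, 0.001], [0.935, 0.356, 0.0], [-0.0, 0.001, -1.0]]
wrist_force: [2.8, -2.1, -2.3]
gripper_width: 0.448
```

```bash
python3 look.py k
```

```text
17.4 [0.5420003  0.01942207 0.00718789] 0.5251967508698723 -0.13531413334616763 [ 2.77190805 -2.12134726 -2.30064836] 0.4475366497488721 38.93568852815187
```

View pics/ks.png

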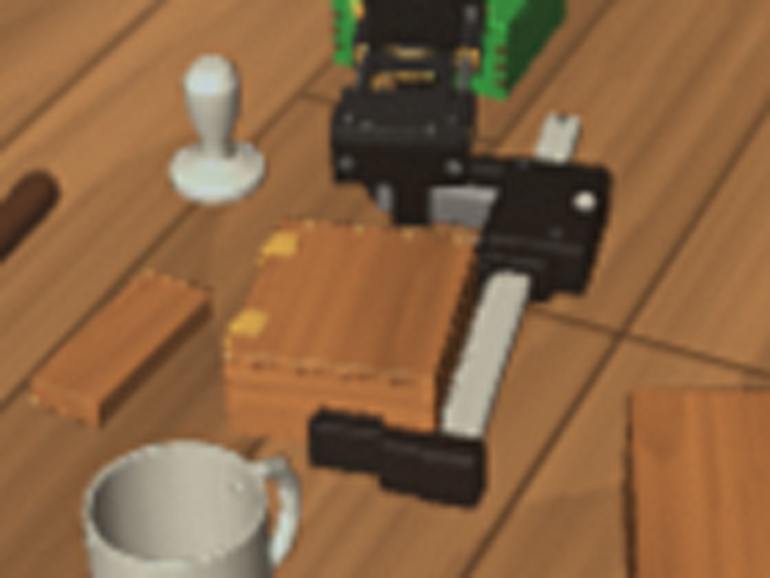

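Request:
move_arm --series '[[[0, 0, 0, 0, 0, 0, -0.15], [0, 0, 0, 0, 0, 0, -0.18], [0, 0, 0, 0, 0, 0, -0.21], [0, 0, 0, 0, 0, 0, -0.21]]]'

```text
time_s: 18.0
tcp_pos: [0.5419, 0.0194, 0.0071]
ee_rot: [[-0.355, 0.935, 0.001], [0.935, 0.355, 0.0], [-0.0, 0.001, -1.0]]
wrist_force: [4.0, -2.3, -2.8]
gripper_width: 0.398
```

```bash
python3 look.py l
```

```text
18.0 [0.54187175 0.01939933 0.00710051] 0.5250670329977608 -0.13529943111839404 [ 4.00856242 -2.25790044 -2.80140551] 0.39806597762548823 34.631740053417474
```

View pics/ls.png

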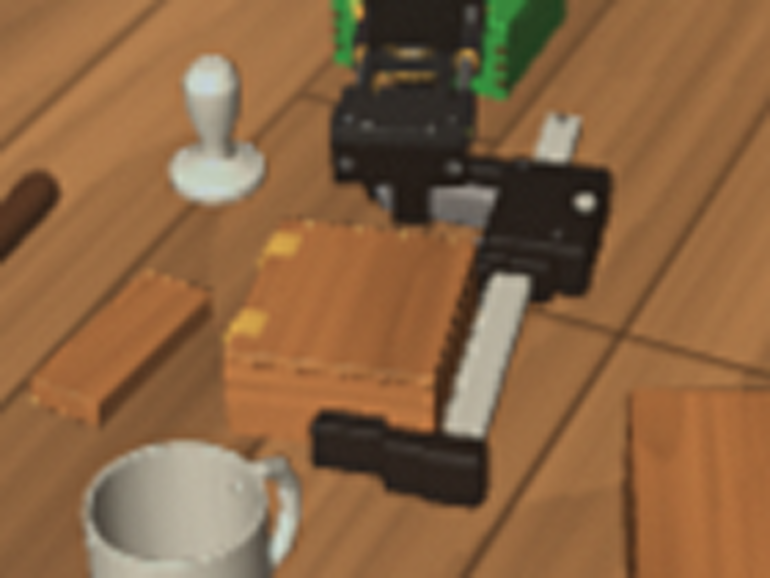

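View pics/lw.png

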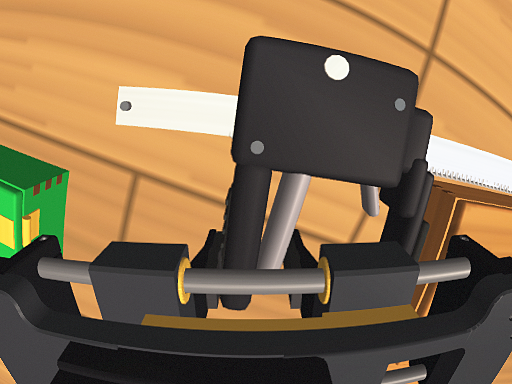

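Run:
```python
from m import *
c,s=pickle.load(open("w3.pkl","rb"))
def ana(c,s,pin,tail,far):
    P=wonz(c,s,*pin,.037);T=wonz(c,s,*tail,.029);F=wonz(c,s,*far,.029); d=(F-T)[:2]; d/=np.linalg.norm(d)
    return (P-T)[:2]@d, np.degrees(np.arctan2(-d[0],d[1]))
k=lambda u,v:(150+u/3,50+v/3)
print(ana(c,s,k(193,218),k(36,291),k(680,275)))
s=r.sense();c=r.capture("wrist")
print(ana(c,s,(337,67),(117,106),(500,173)))
cv2.imwrite("pics/lw2.png",cv2.resize(c["color"][30:230,110:512],None,fx=1.98,fy=1.98,interpolation=cv2.INTER_CUBIC))
```

```text
(np.float64(0.07772487530915818), np.float64(16.645127576912774))
(np.float64(0.1020356338241416), np.float64(12.788578017363402))
```

View pics/lw2.png

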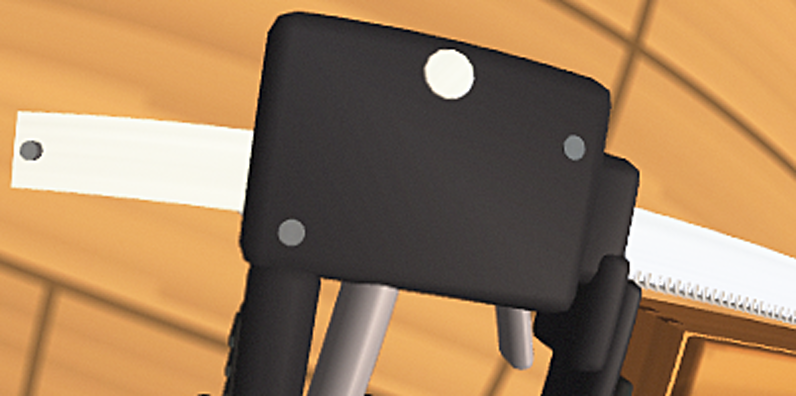

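Request:
move_arm --series '[[[0, 0, 0, 0, 0, 0, -0.25], [0, 0, 0, 0, 0, -1, -0.28], [0, 0, 0, 0, 0, -1, -0.28], [0, 0, 0, 0, 0, -1, -0.28], [0, 0, 0, 0, 0, 0, -0.28]]]'

```text
time_s: 18.77
tcp_pos: [0.5413, 0.0198, 0.007]
ee_rot: [[-0.404, 0.915, -0.0], [0.915, 0.404, 0.0], [0.0, -0.0, -1.0]]
wrist_force: [1.4, 2.9, 0.1]
gripper_width: 0.39
```

```bash
python3 look.py n
```

```text
18.775 [0.5413166  0.01975828 0.00701229] 0.5246366965519723 -0.13479759087237947 [1.42086977 2.9314432  0.06158739] 0.39026673417631513 33.953205873339414
```

View pics/ns.png

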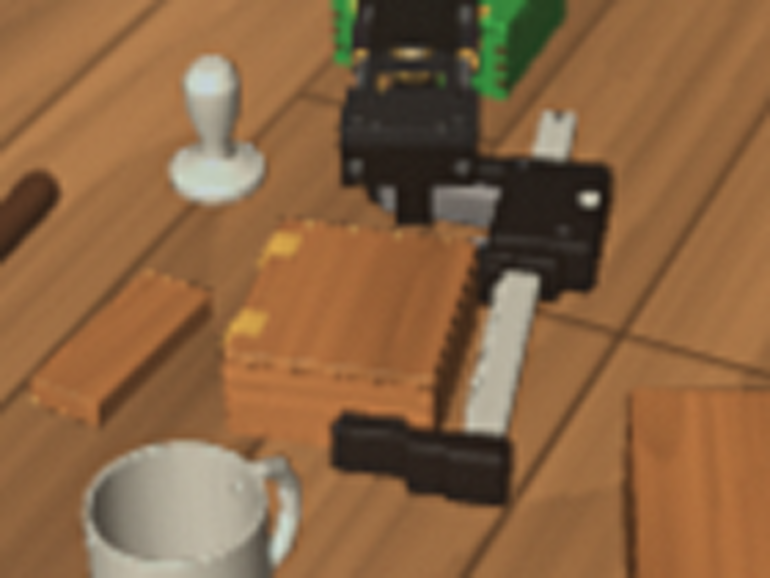

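View pics/nw.png

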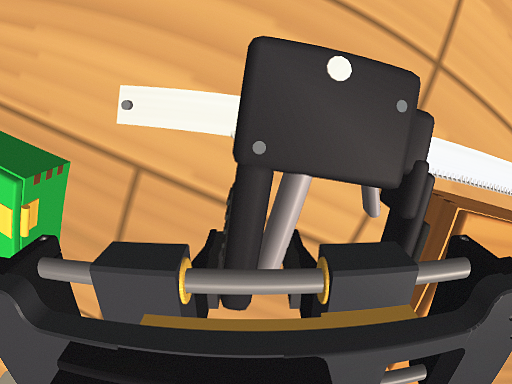

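Request:
move_arm --series '[[[0, 0, 0, 0, 0, 0, 0], [0, 0, 0, 0, 0, 0, 0.25], [0, 0, 0, 0, 0, 0, 0.45], [0, 0, 0, 0, 0, 0, 0.45], [0, 0, 0, 0, 0, 0, 0.45], [0, 0, 0, 0, 0, 0, 0.25], [0, 0, 0, 0, 0, 0, 0.2], [0, 0, 0, 0, 0, 0, 0.15], [0, 0, 0, 0, 0, 0, 0.15]]]'

```text
time_s: 20.0
tcp_pos: [0.5408, 0.0192, 0.0069]
ee_rot: [[-0.404, 0.915, -0.001], [0.915, 0.404, -0.0], [0.0, -0.001, -1.0]]
wrist_force: [-2.2, 1.8, 2.3]
gripper_width: 0.583
```

```bash
python3 look.py o
```

```text
20.0 [0.54084075 0.01923924 0.00685286] 0.5240330245588848 -0.135160107247824 [-2.18618679  1.84653596  2.31361353] 0.5833135932527588 50.74828261299001
```

View pics/os.png

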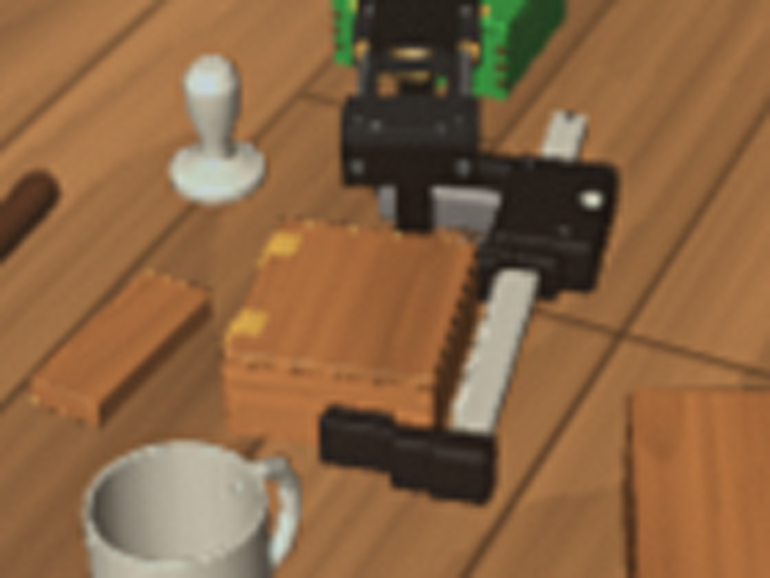

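View pics/ow.png

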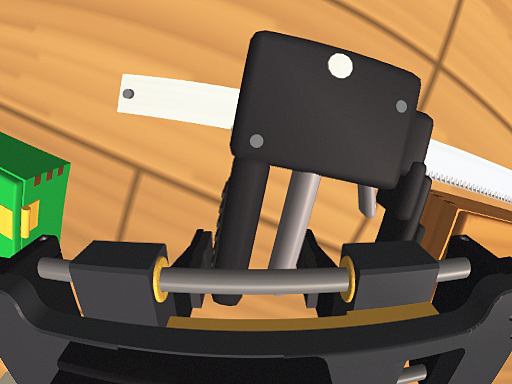

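Request:
move_arm --series '[[[0, 0, 0, 0, 0, 0, 0.1], [0, 0, 0, 0, 0, 0, 0.06], [0, 0, 0, 0, 0, 0, 0.02], [0, 0, 0, 0, 0, 0, 0.02]]]'

```text
time_s: 20.6
tcp_pos: [0.5411, 0.0189, 0.0068]
ee_rot: [[-0.404, 0.915, -0.001], [0.915, 0.404, -0.001], [-0.0, -0.001, -1.0]]
wrist_force: [-2.2, -0.1, 0.5]
gripper_width: 0.519
```

```bash
python3 look.py p
```

```text
20.6 [0.54110699 0.01890149 0.00677567] 0.5241923775453539 -0.13555957059765406 [-2.17286685 -0.05731716  0.5272861 ] 0.5186240911851314 45.12029593310643
```

View pics/ps.png

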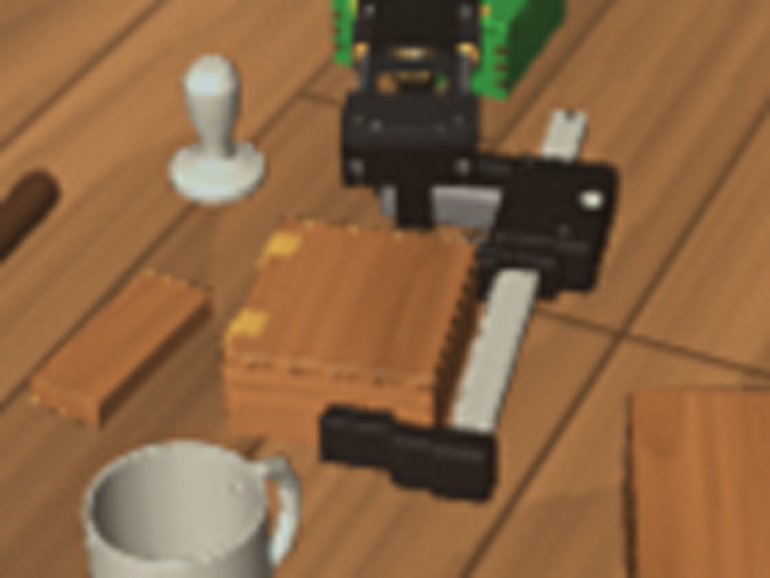

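Request:
move_arm --series '[[[0, 0, 0, 0, 0, 0, -0.01], [0, 0, 0, 0, 0, 0, -0.04], [0, 0, 0, 0, 0, 0, -0.04]]]'

```text
time_s: 21.08
tcp_pos: [0.5423, 0.0193, 0.0071]
ee_rot: [[-0.404, 0.915, 0.002], [0.915, 0.404, 0.0], [-0.0, 0.001, -1.0]]
wrist_force: [1.3, -1.1, -2.4]
gripper_width: 0.482
```

```bash
python3 look.py q1
```

```text
21.075 [0.54232846 0.01934297 0.0070712 ] 0.5254889343827172 -0.13548318451379823 [ 1.29235329 -1.14560254 -2.43072931] 0.48225777943725634 41.956426811041304
```

View pics/q1s.png

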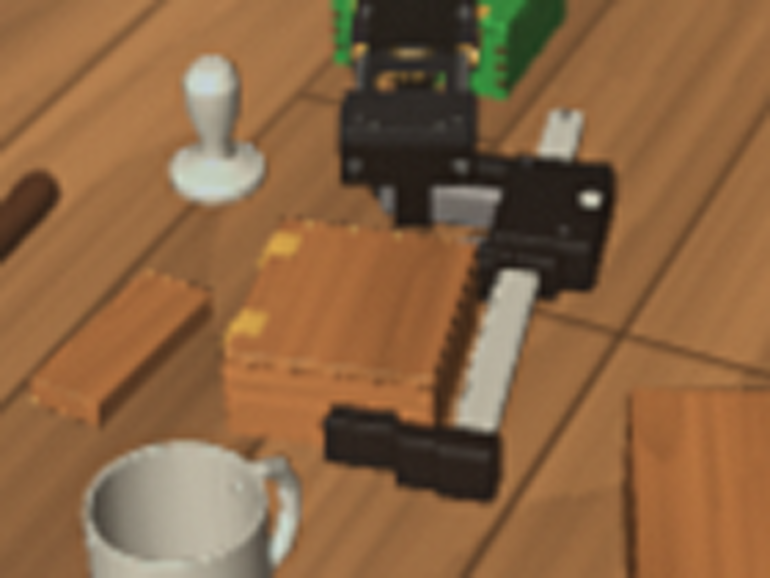

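View pics/q1w.png

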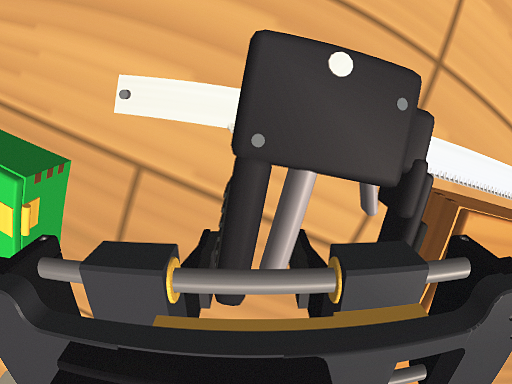

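Request:
move_arm --series '[[[0, 0, 0, 0, 0, 0, -0.07], [0, 0, 0, 0, 0, 0, -0.1], [0, 0, 0, 0, 0, 0, -0.13], [0, 0, 0, 0, 0, 0, -0.13]]]'

```text
time_s: 21.68
tcp_pos: [0.5419, 0.0194, 0.0071]
ee_rot: [[-0.404, 0.915, 0.001], [0.915, 0.404, 0.0], [-0.0, 0.001, -1.0]]
wrist_force: [2.3, -0.7, -1.3]
gripper_width: 0.438
```

```bash
python3 look.py q2
```

```text
21.675 [0.54187121 0.01942847 0.00714415] 0.5250747916575531 -0.13527134108598002 [ 2.26030967 -0.74708599 -1.32091267] 0.4378626776072782 38.094052951833206
```

View pics/q2s.png

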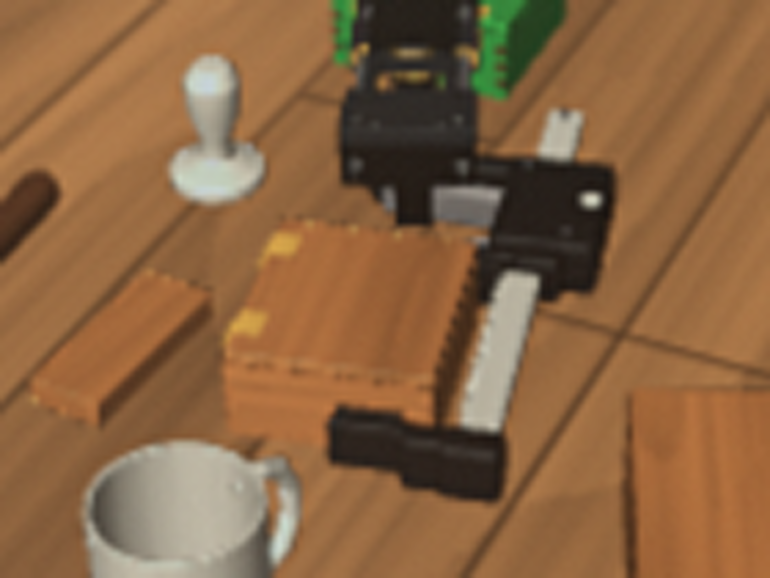

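Request:
move_arm --series '[[[0, 0, 0, 0, 0, 0, -0.15], [0, 0, 0, 0, 0, 0, -0.17], [0, 0, 0, 0, 0, 0, -0.19], [0, 0, 0, 0, 0, 0, -0.19]]]'

```text
time_s: 22.28
tcp_pos: [0.5416, 0.0194, 0.0071]
ee_rot: [[-0.404, 0.915, 0.0], [0.915, 0.404, 0.0], [0.0, 0.0, -1.0]]
wrist_force: [3.3, -0.8, -1.0]
gripper_width: 0.409
```

```bash
python3 look.py q3
```

```text
22.275 [0.54164842 0.01944971 0.00707464] 0.5248672061305488 -0.13518769575395756 [ 3.32114517 -0.78590124 -1.002426  ] 0.40858849398744823 35.54719897690799
```

View pics/q3s.png

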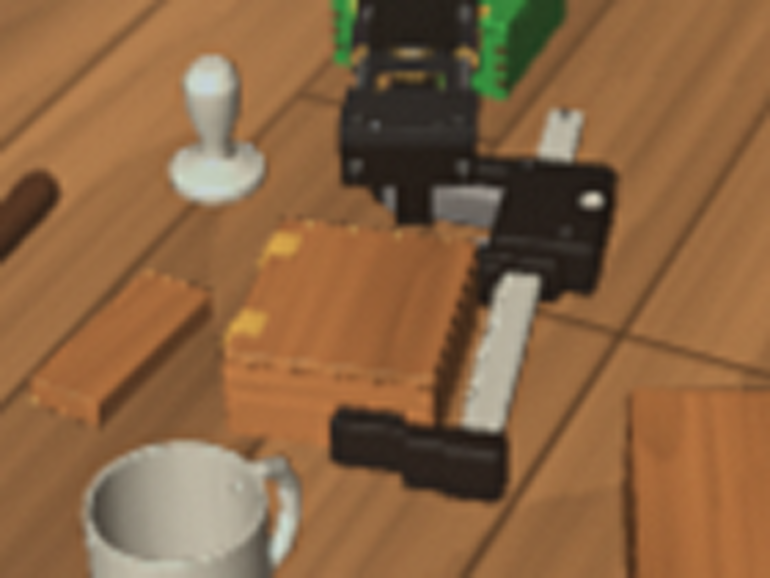

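View pics/q3w.png

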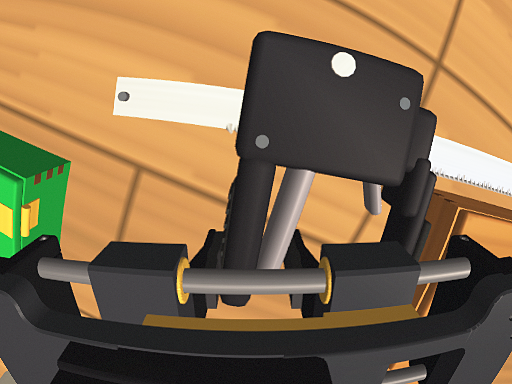

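Request:
move_arm --series '[[[0, 0, 0, 0, 0, 0, -0.21], [0, 0, 0, 0, 0, 0, -0.24], [0, 0, 0, 0, 0, -1, -0.27], [0, 0, 0, 0, 0, -1, -0.27], [0, 0, 0, 0, 0, 0, -0.27]]]'

```text
time_s: 23.0
tcp_pos: [0.5414, 0.0197, 0.007]
ee_rot: [[-0.436, 0.9, -0.0], [0.9, 0.436, 0.0], [0.0, 0.0, -1.0]]
wrist_force: [1.5, 3.5, -0.9]
gripper_width: 0.39
```

```bash
python3 look.py q4
python3 - <<'E'
from m import *
s=r.sense();c=r.capture("wrist")
cv2.imwrite("pics/q4z.png",cv2.resize(c["color"][30:270,110:512],None,fx=1.98,fy=1.98,interpolation=cv2.INTER_CUBIC))
pickle.dump((c,s),open("q4.pkl","wb"))
E
```

```text
23.0 [0.54138213 0.0197254  0.00703527] 0.5246901883832734 -0.1348477251336972 [ 1.49596839  3.53212461 -0.90510656] 0.39013815172889005 33.942019200413434
```

View pics/q4z.png

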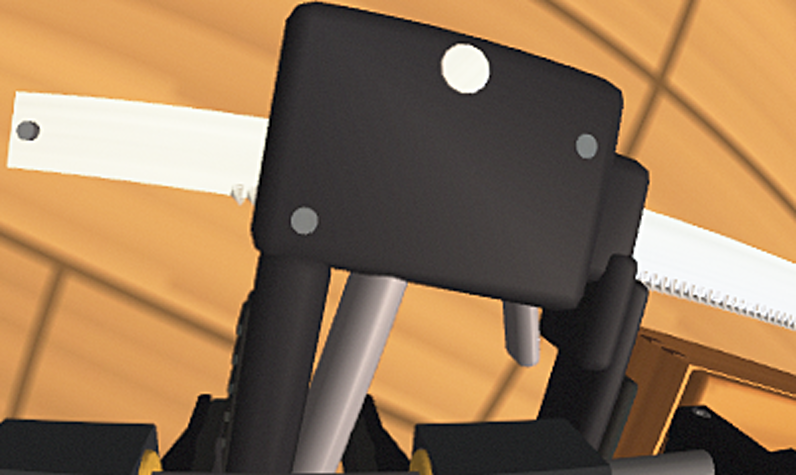

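View pics/q4s.png

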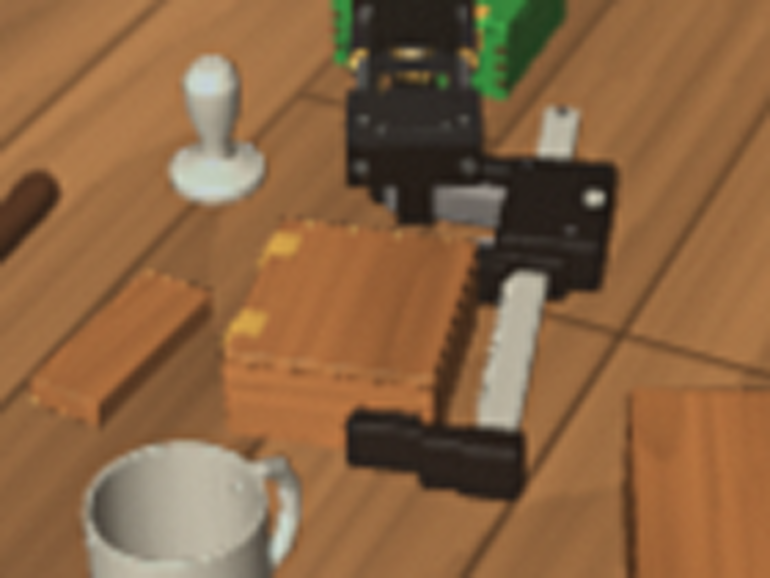

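Run:
```python
from m import *
c,s=pickle.load(open("q4.pkl","rb"))
k=lambda u,v:(110+u/1.98,30+v/1.98)
def P(u,v,z): return wonz(c,s,*k(u,v),z)
t=(P(28,130,.029)); T=(P(12,130,.029)); a=P(16,92,.029);b=P(760,248,.029); d=(b-a)[:2];d/=np.linalg.norm(d);yaw=np.degrees(np.arctan2(-d[0],d[1]))
print("yaw",yaw,"pin-tail",(P(466,68,.037)-T)[:2]@d)
# box front edge direction
for n,u,v,z in(("nearpad face",634,390,.033),("nearpad face2",632,420,.033),("lid left edge f",692,372,.055),("lid left lower",660,440,.055),("box base? ",640,330,.0),("lid front r",790,385,.055)):
    q=P(u,v,z);print(n,round(q@ex,4),round(q@ey,4))
dd=r.capture("side")
o=lambda u,v,z:onz(dd,180+u/5.5,155+v/5.5,z)
for n,u,v,z in(("far jaw tip top",347,412,.036),("far jaw outer corner",525,430,.036),("box far front top",436,378,.055),("box far back top",228,358,.055),("box near front top",474,232,.055),("box far front base",430,440,0),("box far back base",230,432,0)):
    w=o(u,v,z);print(n,round(w@ex,4),round(w@ey,4))
```

```text
yaw 16.364482737387515 pin-tail 0.10607339692176251
nearpad face 0.4881 -0.0385
nearpad face2 0.4973 -0.0353
lid left edge f 0.4744 -0.0389
lid left lower 0.4936 -0.0415
box base?  0.4767 -0.018
lid front r 0.4728 0.0043
far jaw tip top 0.5209 0.0985
far jaw outer corner 0.4302 0.0994
box far front top 0.4768 0.0882
box far back top 0.5838 0.0874
box near front top 0.4749 -0.0375
box far front base 0.4826 0.073
box far back base 0.5873 0.0816
```

Request:
move_arm --series '[[[0, 0, 0, 0, 0, 0, 0], [0, 0, 0, 0, 0, 0, 0.25], [0, 0, 0, 0, 0, 0, 0.45], [0, 0, 0, 0, 0, 0, 0.45], [0, 0, 0, 0, 0, 0, 0.4], [0, 0, 0, 0, 0, 0, 0.25], [0, 0, 0, 0, 0, 0, 0.2], [0, 0, 0, 0, 0, 0, 0.16], [0, 0, 0, 0, 0, 0, 0.12], [0, 0, 0, 0, 0, 0, 0.12]]]'

```text
time_s: 24.45
tcp_pos: [0.5407, 0.0192, 0.0069]
ee_rot: [[-0.436, 0.9, -0.002], [0.9, 0.436, -0.0], [0.0, -0.002, -1.0]]
wrist_force: [-2.4, 4.1, 2.1]
gripper_width: 0.564
```

```bash
python3 look.py t1
```

```text
24.45 [0.54066595 0.01923198 0.0068602 ] 0.5238633592307247 -0.13511742662459902 [-2.39780214  4.09046776  2.06402109] 0.5642235372817668 49.08744774351371
```

View pics/t1s.png

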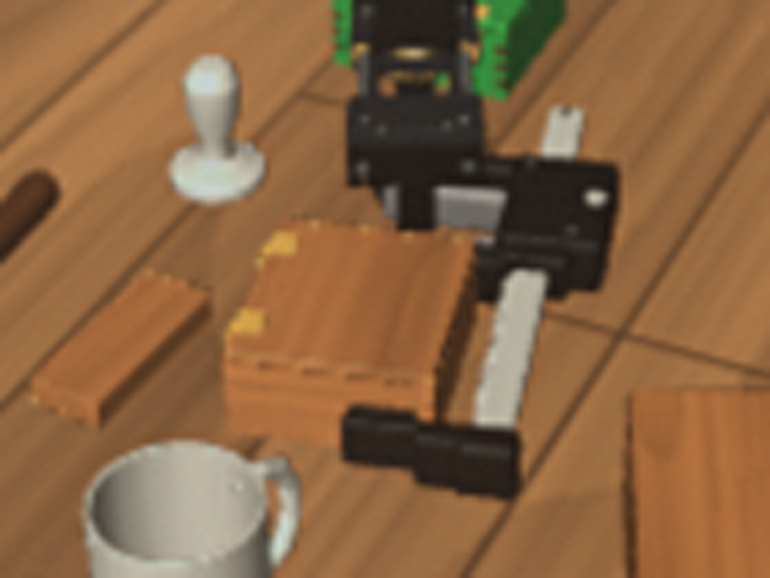

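View pics/t1w.png

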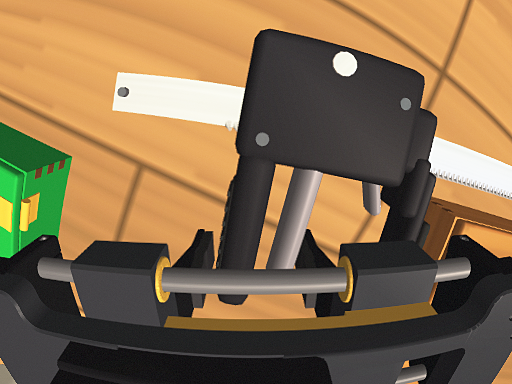

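Good; this time less swing back on release. Continue closing in small steps.

Request:
move_arm --series '[[[0, 0, 0, 0, 0, 0, 0.08], [0, 0, 0, 0, 0, 0, 0.04], [0, 0, 0, 0, 0, 0, 0], [0, 0, 0, 0, 0, 0, 0]]]'

```text
time_s: 25.05
tcp_pos: [0.5402, 0.0191, 0.0068]
ee_rot: [[-0.436, 0.9, -0.003], [0.9, 0.436, -0.001], [0.001, -0.003, -1.0]]
wrist_force: [-4.0, 4.6, 2.6]
gripper_width: 0.508
```

```bash
python3 look.py t2
```

```text
25.05 [0.54024751 0.01909378 0.00679818] 0.5234228971969369 -0.13513108855024103 [-3.95969844  4.58438639  2.55472522] 0.5081701433618743 44.21080247248306
```

View pics/t2s.png

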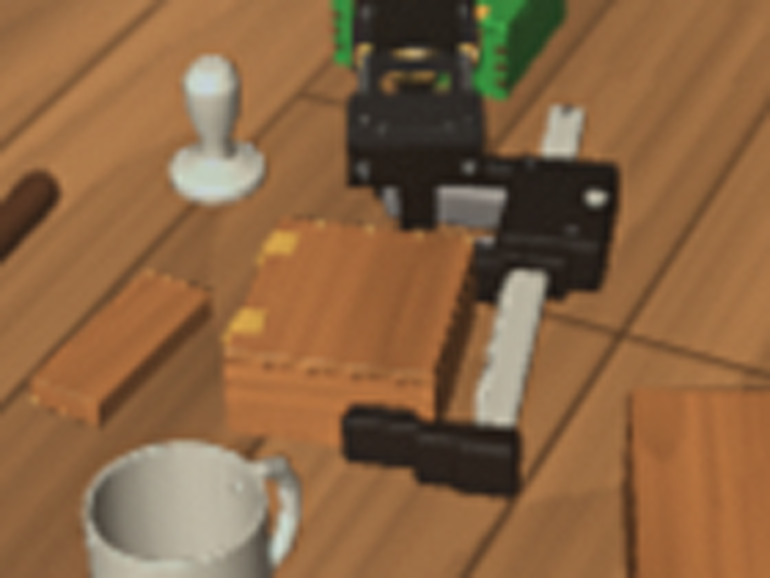

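Request:
move_arm --series '[[[0, 0, 0, 0, 0, 0, -0.03], [0, 0, 0, 0, 0, 0, -0.06], [0, 0, 0, 0, 0, 0, -0.06]]]'

```text
time_s: 25.52
tcp_pos: [0.5401, 0.019, 0.0067]
ee_rot: [[-0.436, 0.9, -0.003], [0.9, 0.436, -0.001], [0.001, -0.003, -1.0]]
wrist_force: [-4.0, 4.3, 2.3]
gripper_width: 0.471
```

```bash
python3 look.py t3
```

```text
25.525 [0.54011012 0.01902796 0.00672179] 0.523272478635787 -0.13515517874702104 [-3.95436452  4.30514853  2.32208323] 0.47074651793057093 40.95494705995967
```

View pics/t3s.png

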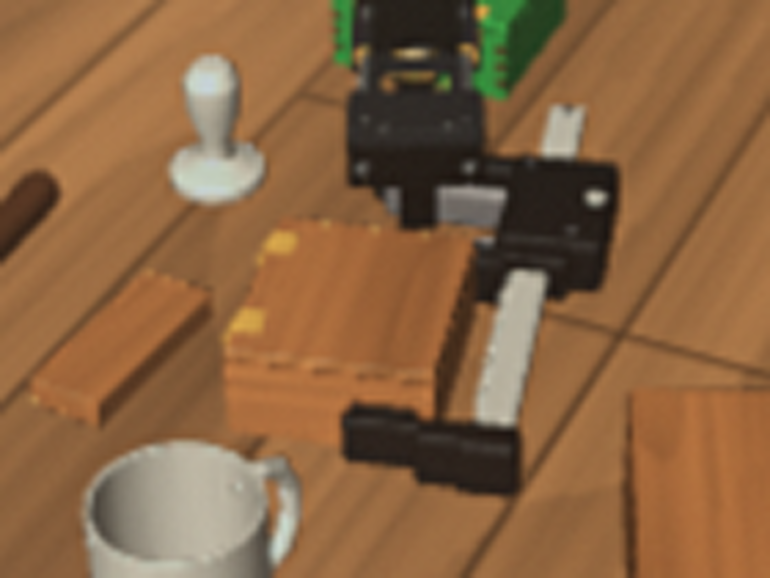

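View pics/t3w.png

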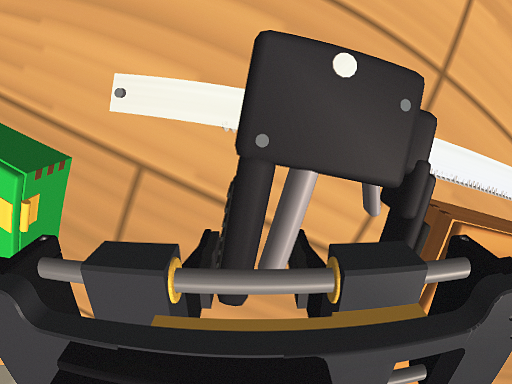

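Request:
move_arm --series '[[[0, 0, 0, 0, 0, 0, -0.09], [0, 0, 0, 0, 0, 0, -0.12], [0, 0, 0, 0, 0, 0, -0.12]]]'

```text
time_s: 26.0
tcp_pos: [0.5401, 0.0189, 0.0067]
ee_rot: [[-0.435, 0.9, -0.003], [0.9, 0.435, -0.001], [0.001, -0.003, -1.0]]
wrist_force: [-4.9, 3.6, 2.5]
gripper_width: 0.445
```

```bash
python3 look.py t4
```

```text
26.0 [0.54011504 0.01886229 0.00671044] 0.5232301346796552 -0.13531542216622303 [-4.88214409  3.60220714  2.5021317 ] 0.44503125759289597 38.71771941058195
```

View pics/t4s.png

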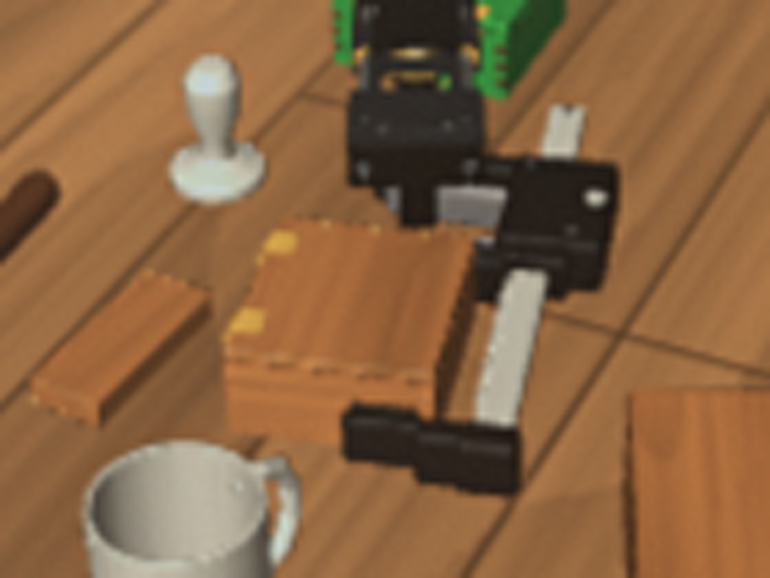

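Request:
move_arm --series '[[[0, 0, 0, 0, 0, 0, -0.14], [0, 0, 0, 0, 0, 0, -0.16], [0, 0, 0, 0, 0, 0, -0.16]]]'

```text
time_s: 26.48
tcp_pos: [0.541, 0.0187, 0.0067]
ee_rot: [[-0.435, 0.9, -0.001], [0.9, 0.435, -0.001], [-0.0, -0.001, -1.0]]
wrist_force: [-2.1, -1.1, -0.2]
gripper_width: 0.423
```

```bash
python3 look.py t5
```

```text
26.475 [0.54102726 0.01867739 0.0067207 ] 0.5240522779598598 -0.13575179780498672 [-2.11352655 -1.09330829 -0.24862062] 0.4231759958315645 36.81631163734611
```

View pics/t5w.png

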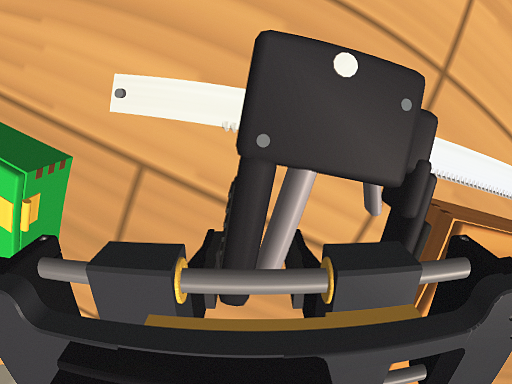

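Request:
move_arm --series '[[[0, 0, 0, 0, 0, 0, -0.18], [0, 0, 0, 0, 0, 0, -0.2], [0, 0, 0, 0, 0, 0, -0.22], [0, 0, 0, 0, 0, 0, -0.22]]]'

```text
time_s: 27.08
tcp_pos: [0.5423, 0.0195, 0.007]
ee_rot: [[-0.436, 0.9, 0.002], [0.9, 0.436, 0.0], [-0.0, 0.002, -1.0]]
wrist_force: [0.8, -2.8, -4.6]
gripper_width: 0.408
```

```bash
python3 look.py t6
```

```text
27.075 [0.54232942 0.01948111 0.00703164] 0.525529085107069 -0.13535100208616233 [ 0.79226318 -2.80373502 -4.57253733] 0.408240979351113 35.51696520354683
```

View pics/t6w.png

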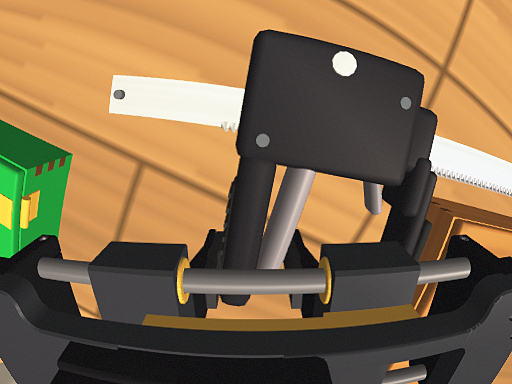

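View pics/t6s.png

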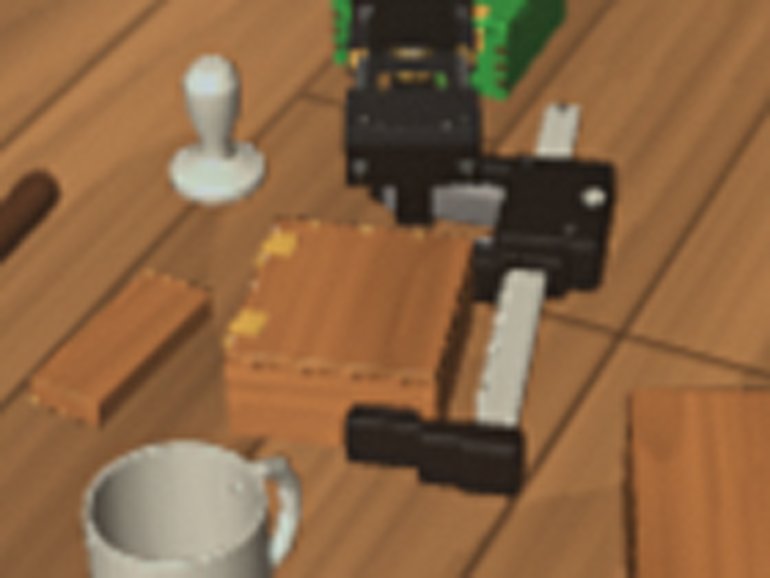

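Request:
move_arm --series '[[[0, 0, 0, 0, 0, 0, -0.24], [0, 0, 0, 0, 0, 0, -0.26], [0, 0, 0, 0, 0, 0, -0.26]]]'

```text
time_s: 27.55
tcp_pos: [0.542, 0.0196, 0.0071]
ee_rot: [[-0.436, 0.9, 0.001], [0.9, 0.436, 0.0], [-0.0, 0.001, -1.0]]
wrist_force: [2.9, -2.4, -5.4]
gripper_width: 0.406
```

```bash
python3 look.py t7
```

```text
27.55 [0.54198132 0.0195755  0.0070603 ] 0.5252221262648025 -0.13516163052615748 [ 2.87792454 -2.41844906 -5.36106113] 0.4055160400670054 35.27989548582947
```

View pics/t7w.png

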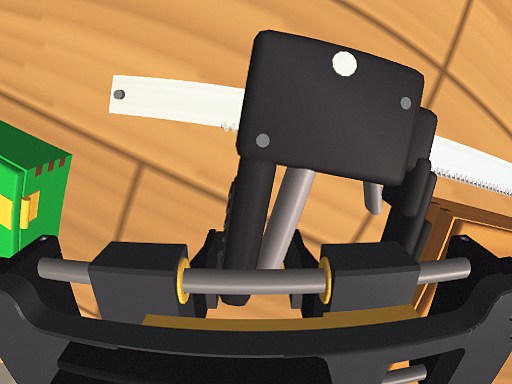

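View pics/t7s.png

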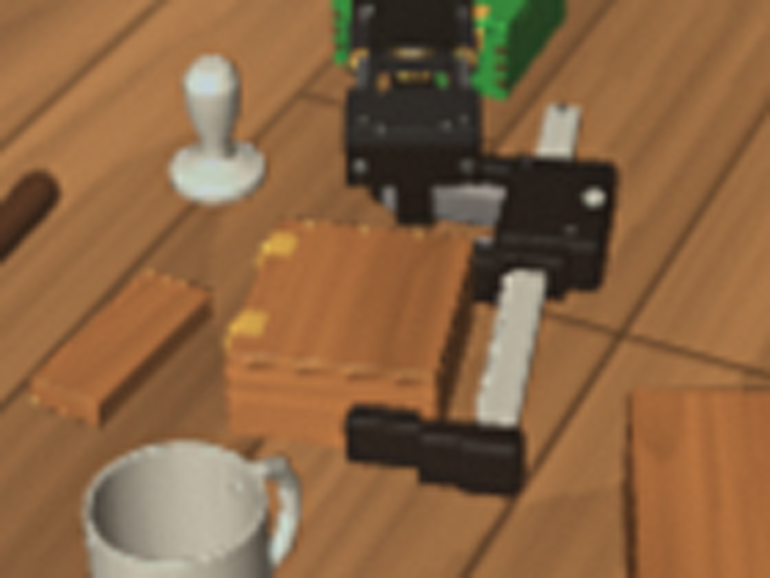

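Request:
move_arm --series '[[[0, 0, 0, 0, 0, 0, -0.26], [0, 0, 0, 0, 0, 0, -0.26], [0, 0, 0, 0, 0, 0, -0.26], [0, 0, 0, 0, 0, 0, -0.26], [0, 0, 0, 0, 0, 0, -0.26], [0, 0, 0, 0, 0, 0, -0.26]]]'

```text
time_s: 28.4
tcp_pos: [0.5416, 0.0194, 0.007]
ee_rot: [[-0.436, 0.9, 0.0], [0.9, 0.436, 0.0], [-0.0, 0.0, -1.0]]
wrist_force: [2.4, -1.7, -5.6]
gripper_width: 0.408
```

```bash
python3 look.py t8
python3 - <<'E'
from m import *
sc=r.capture("scene"); cv2.imwrite("pics/sc9.png",cv2.resize(sc["color"][100:300,130:390],None,fx=3,fy=3,interpolation=cv2.INTER_CUBIC))
E
```

```text
28.4 [0.54161863 0.01943718 0.00703905] 0.5248350876638231 -0.1351912507792686 [ 2.43485631 -1.68267741 -5.56885672] 0.40825252076891966 35.51796930689601
```

View pics/sc9.png

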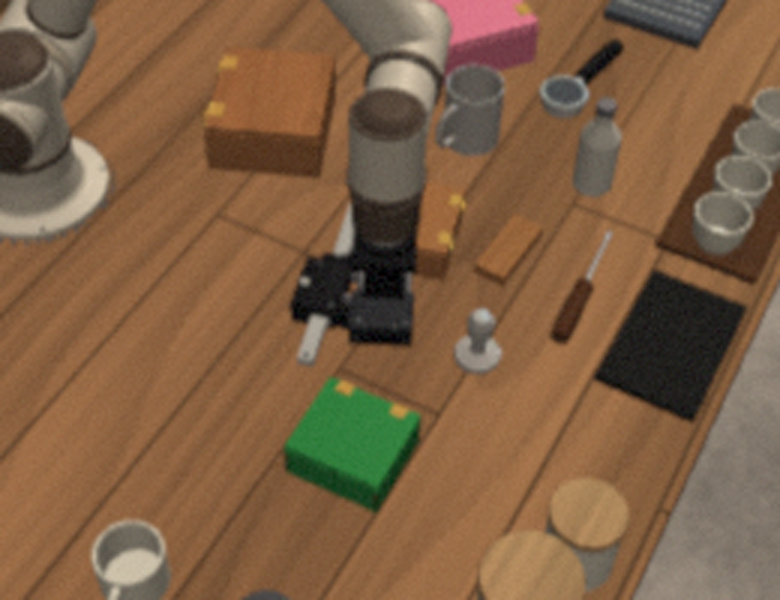

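View pics/t8s.png

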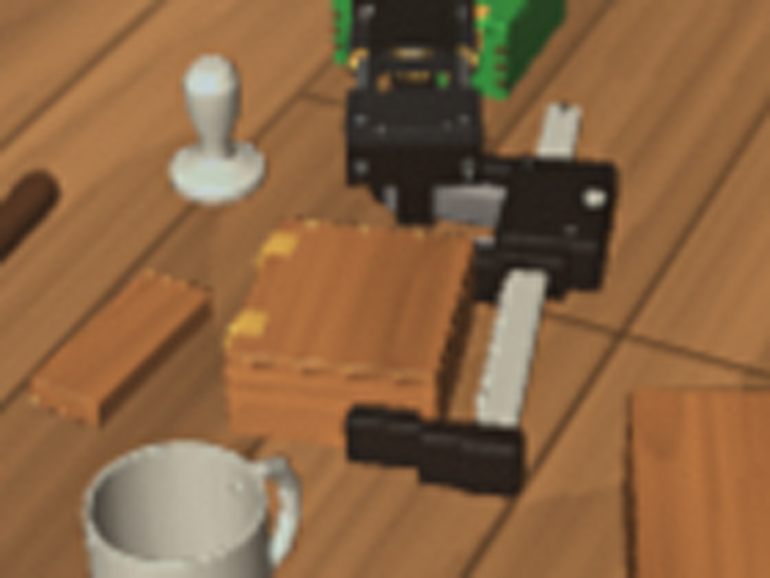

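Run:
```python
from station import r
print(r.finish_job()); s=r.sense(); print(s["time_s"],s["gripper_width"]*87,s["wrist_force"])
```

```text
the job is handed in; nothing more can be done
None
the job is handed in; nothing more can be done
```

I shut the box's lid, took up the clamp with six trigger strokes and handed the job in at about 28 s, still holding the sixth squeeze. No verdict came back, and I could not measure the jaw force directly.

- **Lid:** I pressed it down with the closed fingers at about 13 N. It looked shut afterwards in the wrist view, and in the last side view.
- **Clamp:** I released the trigger fully between strokes. The loose clamp turned about 3.5° in the process, so I turned it back with the squeezed grip. It measured 16.4° against about 16° for the box before the last stroke.
- **Jaws on the box:** On the last stroke the fingers stalled at about 35.5 mm. They had reached the trigger's stop at about 34.0 mm on the third to fifth strokes. They stayed there when the command went from 33.9 to 32.2 mm and through 0.75 s of holding. I take that as both jaws bearing on the box.
- **Jaw force:** I infer it only from that stall. At the gripper's half-force limit of about 30 N the jaws would press with roughly 57 N, below the 70 N crush limit.
- **Jaw gap estimate:** My picture-based estimate disagreed slightly. It put the jaw gap at about 115 mm after the fifth stroke, less than the 120 mm box, which I put down to measuring error.
- **Surroundings:** In the last pictures the box and clamp looked flat. The other things in view looked unmoved, though I did not measure them, and the jar was mostly out of the last crop.

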